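# Find the heavy side of a loaded tube drum and hold it down

### The arm

A 7-joint arm with a two-finger parallel gripper is mounted at the origin on the work surface. World frame = base frame: x ahead of the robot, y to its left, z up, the work surface at z = 0. Lengths are in m, angles in rad, forces in N, time in s.
With the tool pointing down it reaches from about 0.425 to 1.025 m from the base axis. Payload 3.6 kg.
Tool frame: the origin (TCP) lies at the centre of the arm's flange, where the gripper is bolted on; the fingertips stand 173 mm ahead of it and the grasp point (between the pads) lies 155 mm ahead of it; z points along the fingers, x is the direction in which the jaws open and shut, and the axes are right-handed (so a half turn about z gives the same grasp; the last joint's range is limited). The gripper opens to 85 mm and grips with 20 to 120 N. Pads are 22 mm wide; open, the fingers measure 114 mm over their backs; the gripper's body (76 mm by 85 mm) begins 54 mm behind the grasp point. The pads swing forward as they close: fully open they stand 13 mm farther back than shut.
Start: joints at [-1.254, 0.591, 0.048, 1.609, -0.033, 0.943, -0.034], TCP at [0.29, 0.665, 0.405] pointing down, gripper open.
Joint ranges: [-2.69, 2.69], [-0.47, 2.24], [-1.27, 1.36], [0.19, 2.51], [-1.53, 4.68], [0.08, 2.07], [-3.09, 3.09]. Speed limits (rad/s): [2.57, 2.57, 3.14, 3.14, 3.14, 3.14, 3.14].

### API

Orientations are given as a rotation vector (axis times angle).
In Python, from plant import bot, vision, find_in, cut_out gives the robot as it stands. The module is installed in compiled form; this text tells all that it offers.
- The arm moves only by the tool apply_moves, never from a script. Its argument "motion" is a list of rows, each a list of 3 entries, a list of its own where there are three numbers: the turn, a rotation vector about the tool's x, y, z in rad, then the shift along the tool's x, y, z in cm, then the opening, from 0 (shut) to 1 (fully open). In form: [[[ax, ay, az], [dx, dy, dz], jaw], ...]. A call has 1 to 12 rows; each row shifts and turns the commanded pose from where the row before left it, along the tool's axes as they then stand; what a row does not reach is not made up. A row lasts 1/12 s, in which the tool goes at most 41.7 mm and 7.16 degrees, less where a joint would pass 70% of its speed; a pose out of reach is approached as far as the arm can. A call is refused whole if a number of a shift passes 4.17 or a number of a turn 0.125, either way. A call with a gripper value outside its range is refused whole. The fingers move at their own pace and stop on an object; "force" is the grip in N (left out, the last holds). Time passes only in rows, so rows that do not move let the fingers close. It gives the time, the measured TCP pose, the force and the opening at its end, in the units of the state.
- bot.read_state(): the state, without advancing time (a new reading comes with each control period).
- vision.get_image(name): name is "scene" or "top" or "wrist"; returns (picture, depth): 420x560x3 uint8, red, green, blue; 420x560 float32, m along the optical axis (not along the pixel's ray), 0 where there is no reading.
- vision.calibration(name): a dict with "vfov" (degrees; the focal length in pixels is half the picture's height over the tangent of half this angle, whatever the lens; pixels are square), "cx", "cy" (the principal point, pixels), "k1" (the pictures are not rectified: a ray, as slopes to the right and down, at radius r is drawn at 1 + k1 r^2 times it, then the intrinsics apply), "pose" (4x4, takes a point from camera to world coordinates). Camera axes: x right, y down, z forward; pixel columns grow to the right and rows downward; lengths in m; the calibration is good to about 2 mm. A picture is of the moment at which its call begins: read the wrist's pose just before it. calibration takes no time and is no camera call; for the wrist camera it gives the pose at the moment of the call.
- bot.job_done(): hands the job in, once; it reports no verdict.
Trained networks look in the newest picture that a camera, given by its name, has taken for a name from the list of things; names that differ only in an ending like _2 or _b are one class to them, and where a whole thing is asked for, a point or a joint stands for the part that bears it (a point fixed in the world has none). Each returns a list of dicts, best first, with "confidence" (0 to 1); they miss things now and then, are a little off and sometimes report something else, mostly with a low value. They report only what shows in the picture. A call takes as long as a camera call.
- find_in(target, camera): "box" ([left, top, right, bottom] in pixels, round what is visible of it).
- cut_out(target, camera): "pixels" (420x560 bool, what is visible of it) and "box" ([left, top, right, bottom] in pixels, round what is visible of it).
The state is a dict: "time_s": time; "joint_positions": joint angles; "joint_velocities": joint speeds; "joint_efforts": joint torques, N m; "ee_pos": TCP position; "tcp_rot": TCP orientation; "ft_force": force on the tool from outside, world axes, zero at the start; "torque": the same for the moment, N m; "width": finger opening in m.
Only numpy, scipy, OpenCV 4.12 (cv2) and the standard library are available. Lean on these libraries where they do the work, as an engineer would, in place of code of your own. Each camera call takes 0.05 s, during which the arm holds its last target.

### The job

The drum of the tube roller is loaded out of balance: some of its sealed, light-proof tubes are heavier than others, and they all look alike. With the motor off, turn the drum slowly by hand by its rim, feel which side is heavy, and bring the heavy side to the very bottom. Finish while still holding it: rim gripped, drum still, heavy side down, so that a colleague can put a counterweight in at the top; do not let go, and leave everything else on the bench alone.

Things in the scene. Friction and masses are not known exactly. Their poses are not given: they have to be found in the camera images.
- roller: Tube roller, a fixed bench machine: base plate 300 x 220 mm, 22 mm high; white motor column 105 x 125 mm, 217 mm high, that begins 102 mm behind (-x) the drum's plane; between them only a bearing nose of 44 mm radius at most. Origin: on the bench under the drum's centre. x runs along the level axle from the column to the drum's free face; y is level in the drum's plane; z up.
- drum_hub (a point): Centre of the drum, on its axle, mid-thickness, 165 mm above the bench. The drum is a white upright disc 260 mm across, 12 mm thick; its outer 34 mm are bare on both faces, so the rim can be pinched from above across the 12 mm. Eight like black 50 ml tubes (caps 35 mm) on a circle of 78 mm radius stand out 75 mm behind it and 40 mm in front, parallel to the axle.
- drum_mark (a point): Point on the drum's outer edge, 130 mm from the axle, at the black index line across the rim, which only shows how far the drum is turned. The excess weight acts somewhere on the 78 mm circle of tubes, perhaps between two tubes: elsewhere every time, unrelated to the line, and not to be seen. At the start it is at least 40 degrees from the bottom.
- drum (a joint): Drum angle in rad: 0 with the index line on top, growing as the top goes towards the roller's -y; endless both ways. The stopped gearmotor drags with a steady 0.55 N m either way. The load pulls the heavy side down with 0.36 to 0.48 N m when it is level with the axle, none at top or bottom. So the drum stays where it is left; turning it takes the drag plus or minus that pull.
- tip_box: Bystander: pipette tip box, 85 x 125 x 80 mm, loose. Origin: centre of the underside.
- foam_rack: Bystander: off-white foam rack with microtubes, 100 x 170 x 42 mm, loose. Origin: centre of the underside.
- buffer_bottle: Bystander: bottle with blue cap, 72 mm across, 145 mm high, loose. Origin: centre of the underside.
- tube_rack: Bystander: wire rack with capped clear tubes, 75 x 140 x 121 mm, loose. Origin: centre of the underside.

How it is judged:
By the outcome, as a careful person would: the job done as asked, in the order asked, and still so for the second after the job is handed in, while the arm keeps its last pose, push and grip.
It also fails if it takes over 72 s, if anything falls off the work surface, if the arm or the gripper's body presses on something with over 40 N, if the wrist force passes 120 N, or if a joint passes its speed limit or range.

## Working session

There is one attempt and no reset: what is moved stays moved. The work goes in short steps, Python scripts to look and compute and a tool call to move; the robot and the scene stay as the last step left them, time stands still between calls to the robot, and variables do not carry over. Pictures are saved under pics/ and viewed, and the job is handed in when it is done.

Besides the shell and the picture viewer there is one more tool, called after "Call:" as a command line: name --argument value ..., lists and objects as JSON in quotes. apply_moves: Moves the arm, as the interface text tells. Its arguments: {"type":"object","properties":{"motion":{"type":"array","items":{"type":"array"}},"force":{"type":"number"}},"required":["motion"]}

```bash
ls; mkdir -p pics
cat > h.py <<'E'
import numpy as np, cv2
from plant import bot, vision, find_in, cut_out
def K(c):
    f=210/np.tan(np.radians(c['vfov'])/2); return f
def px2w(c,u,v,d):
    f=K(c); xd=(np.asarray(u,float)-c['cx'])/f; yd=(np.asarray(v,float)-c['cy'])/f
    x,y=xd.copy() if hasattr(xd,'copy') else xd,yd
    for _ in range(20):
        s=1+c['k1']*(x*x+y*y); x=xd/s; y=yd/s
    P=np.stack([x*d,y*d,d*np.ones_like(x)],-1)
    T=np.array(c['pose']); return P@T[:3,:3].T+T[:3,3]
def w2px(c,P):
    T=np.array(c['pose']); p=(np.asarray(P)-T[:3,3])@T[:3,:3]
    x=p[...,0]/p[...,2]; y=p[...,1]/p[...,2]; s=1+c['k1']*(x*x+y*y); f=K(c)
    return np.stack([c['cx']+f*x*s,c['cy']+f*y*s],-1)
E
python3 - <<'E'
from h import *
print(bot.read_state())
for n in ['scene','top','wrist']:
    im,d=vision.get_image(n); cv2.imwrite(f'pics/{n}0.png',im[:,:,::-1]); np.save(f'pics/{n}0.npy',d)
    c=vision.calibration(n); print(n,c)
    for t in ['roller','drum','drum_mark','drum_hub']:
        print(t,[(r['box'],round(r['confidence'],2)) for r in find_in(t,n)][:3])
E
```

```text
pics
{'time_s': 0.0, 'joint_positions': array([-1.25352331,  0.59208421,  0.04831334,  1.60986511, -0.0333079 ,
        0.94267597, -0.03373106]), 'joint_velocities': array([ 8.87124017e-04, -3.21748820e-04, -5.60047409e-04,  9.51037798e-04,
       -1.90309383e-03,  5.44821550e-05,  2.73016696e-04]), 'joint_efforts': array([-6.92709345e-04, -5.48694313e+01,  1.54592101e+00, -1.98131794e+01,
        9.39112535e-03,  8.35506537e-03,  7.06474751e-06]), 'ee_pos': array([0.28930487, 0.66428037, 0.40355   ]), 'tcp_rot': array([ 2.62666824,  1.72101487, -0.00281233]), 'ft_force': array([-0.15358419, -0.54766161, -0.49159199]), 'torque': array([-0.08974596, -0.04118028, -0.00013044]), 'width': 0.08578848342687531}
scene {'vfov': 50.117522207407745, 'cx': 281.37178682900134, 'cy': 214.54702198619984, 'k1': -0.13317295504778964, 'pose': array([[-0.51988602,  0.57475742, -0.6319592 ,  1.24876261],
       [ 0.85420684,  0.34370991, -0.39012072,  0.48092658],
       [-0.00701414, -0.74264218, -0.66965169,  0.9231315 ],
       [ 0.        ,  0.        ,  0.        ,  1.        ]])}
roller [([208.3
[... 529 characters left out ...]
.12219666e+00],
       [ 0.00000000e+00,  0.00000000e+00,  0.00000000e+00,
         1.00000000e+00]])}
roller [([254.4, 174.7, 360.9, 291.6], 0.81)]
drum []
drum_mark [([259.5, 173.9, 360.0, 237.2], 0.84)]
drum_hub [([259.1, 179.3, 360.6, 233.6], 0.56), ([365.0, 184.3, 431.0, 222.8], 0.34)]
wrist {'vfov': 62.67920720935744, 'cx': 282.3686894690495, 'cy': 202.0243792058765, 'k1': 0.013182047236687465, 'pose': array([[ 0.39907609,  0.8817447 ,  0.25152448,  0.22621148],
       [ 0.91691646, -0.38423807, -0.1078207 ,  0.69392171],
       [ 0.00157495,  0.2736556 , -0.96182646,  0.37436608],
       [ 0.        ,  0.        ,  0.        ,  1.        ]])}
roller []
drum []
drum_mark []
drum_hub []
```

View pics/scene0.png

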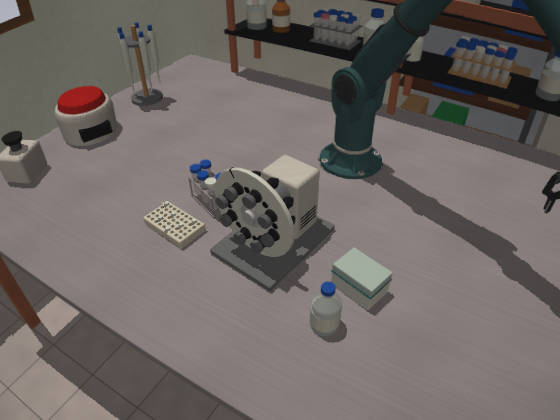

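View pics/top0.png

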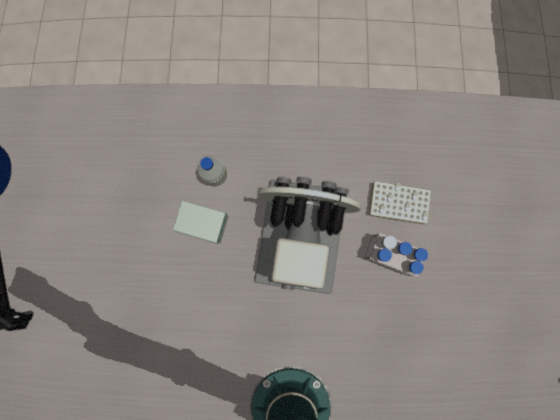

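```bash
cat > geo.py <<'E'
from h import *
ims={n:(cv2.imread(f'pics/{n}0.png'),np.load(f'pics/{n}0.npy'),vision.calibration(n)) for n in ['scene','top']}
allp={}
for n,(im,d,c) in ims.items():
    vv,uu=np.mgrid[:420,:560]; P=px2w(c,uu,vv,d); P[d==0]=np.nan; allp[n]=P
E
python3 - <<'E'
from geo import *
im,d,c=ims['scene'];P=allp['scene']
# disc front face ROI
m=np.zeros((420,560),bool); m[160:262,208:300]=1
hsv=cv2.cvtColor(im,cv2.COLOR_BGR2HSV)
m&=(P[...,2]>0.06)&(hsv[...,2]>140)
pts=P[m]; print(len(pts),np.nanmin(pts,0),np.nanmax(pts,0))
rng=np.random.default_rng(0);best=0
for _ in range(800):
    a=pts[rng.choice(len(pts),3,0)]; nn=np.cross(a[1]-a[0],a[2]-a[0]); 
    if np.linalg.norm(nn)<1e-6: continue
    nn/=np.linalg.norm(nn)
    if abs(nn[2])>.1: continue
    k=abs((pts-a[0])@nn)<.003
    if k.sum()>best: best=k.sum();B=k
q=pts[B];ce=q.mean(0);nn=np.linalg.svd(q-ce)[2][2]; nn*=np.sign(nn[0]); print(best,nn,ce,nn@ce)
print(q.min(0),q.max(0))
# column top in top
P=allp['top']; m=(abs(P[...,2]-.217)<.008); m[:230]=0;m[300:]=0; m[:,:260]=0;m[:,340:]=0
im=ims['top'][0]
pp=P[m][:,:2]; print(len(pp),pp.mean(0),np.median(P[m][:,2]),cv2.minAreaRect(pp.astype(np.float32)))
# rim top in top view
P=allp['top'];m=(P[...,2]>.23)&(P[...,2]<.31);m[:160]=0;m[230:]=0;m[:,:240]=0;m[:,380:]=0
pp=P[m];print(len(pp),pp.min(0),pp.max(0)); print(cv2.minAreaRect(pp[:,:2].astype(np.float32)))
for n in ims:
    s=cv2.resize(ims[n][0][150:300,180:380],None,fx=4,fy=4,interpolation=cv2.INTER_CUBIC); cv2.imwrite(f'pics/{n}z.png',s)
E
```

```text
1069 [ 0.36402716 -0.28612403  0.07692136] [0.58916648 0.08258318 0.29555384]
128 [ 0.98802039 -0.11239152 -0.10575372] [0.57384927 0.01613366 0.27452915] 0.5361290176114801
[ 0.56032751 -0.10546705  0.22814536] [0.58028823 0.08095932 0.29544439]
2246 [ 0.41164072 -0.00780343] 0.2159050164637118 ((0.41637834906578064, -0.008964605629444122), (0.12363090366125107, 0.11197738349437714), 82.74323272705078)
1784 [ 0.49029302 -0.13671342  0.23047298] [0.6088705  0.08316917 0.29680715]
((0.5477100014686584, -0.02479548007249832), (0.22106459736824036, 0.1147388219833374), 83.47727966308594)
```

View pics/scenez.png

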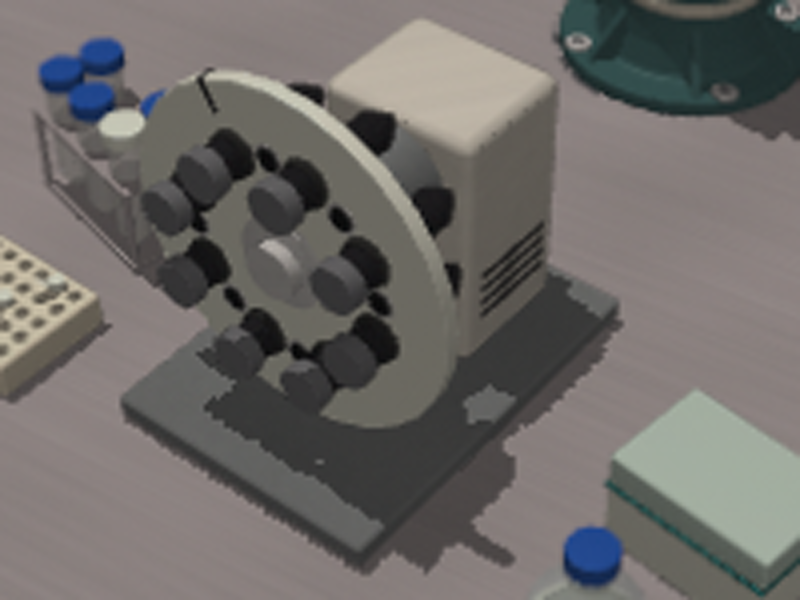

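View pics/topz.png

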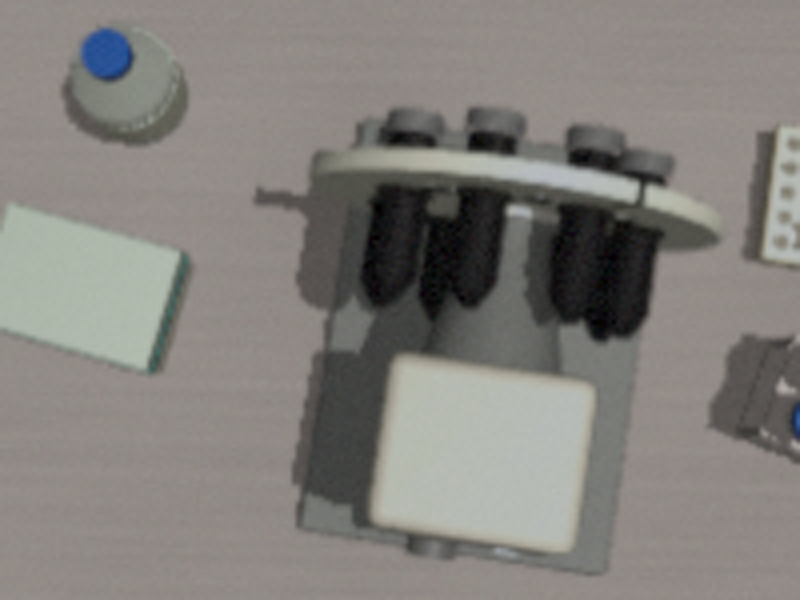

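Run:
```python
from geo import *
from scipy.optimize import least_squares
im,d,c=ims['top'];P=allp['top']
m=(P[...,2]>.2)&(P[...,2]<.305)&(im.min(2)>125);m[:165]=0;m[225:]=0;m[:,:250]=0;m[:,370:]=0
A=P[m];A=A[A[:,0]>.54]; print(len(A),A.min(0),A.max(0))
# rows: per y bin mean x
def res(p):
    x,y,yaw=p; ex=np.array([np.cos(yaw),np.sin(yaw)]);ey=np.array([-ex[1],ex[0]])
    q=A[:,:2]-[x,y]; a=q@ex; b=q@ey; r=np.hypot(b,A[:,2]-.165)
    return np.r_[np.sign(a)*np.maximum(abs(a)-.006,0)+.1*a, (r-.13)]
s=least_squares(res,[.565,-.03,-.12],loss='soft_l1',f_scale=.003);print(s.x,np.degrees(s.x[2]),np.abs(s.fun).mean())
# column top corner fit
m=(abs(P[...,2]-.217)<.008)&(im.min(2)>150); m[:235]=0;m[295:]=0;m[:,:265]=0;m[:,340:]=0
pp=P[m][:,:2].astype(np.float32);print(cv2.minAreaRect(pp),pp.mean(0))
# base plate? overlay
for hx,hy,yaw,tag in [(*s.x,'a')]:
  for n in ims:
    im,d,c=ims[n]; o=cv2.resize(im[130:320,180:400],None,fx=3.6,fy=3.6,interpolation=cv2.INTER_CUBIC)
    R=np.array([[np.cos(yaw),-np.sin(yaw),0],[np.sin(yaw),np.cos(yaw),0],[0,0,1]])
    def dr(L,col):
        W=np.array(L)@R.T+[hx,hy,0]; u=(w2px(c,W)-[180,130]+.5)*3.6-.5
        cv2.polylines(o,[u.round().astype(np.int32)],False,col,1,cv2.LINE_AA)
    t=np.linspace(0,2*np.pi,120)
    for a in (-.006,.006): dr(np.stack([a+0*t,.13*np.sin(t),.165+.13*np.cos(t)],1),(0,0,255))
    dr([[-.102,-.0625,.217],[-.102,.0625,.217],[-.207,.0625,.217],[-.207,-.0625,.217],[-.102,-.0625,.217]],(0,255,0))
    cv2.imwrite(f'pics/{n}_ov{tag}.png',o)
```

```text
468 [ 0.54656863 -0.14511055  0.20029686] [0.58254043 0.07588418 0.29680715]
[ 0.56586144 -0.02781861 -0.13053027] -7.478833503795986 0.001945376571189886
((0.41163378953933716, -0.00861426442861557), (0.11537697911262512, 0.0971602275967598), 82.06181335449219) [ 0.4111652  -0.00879373]
```

View pics/scene_ova.png

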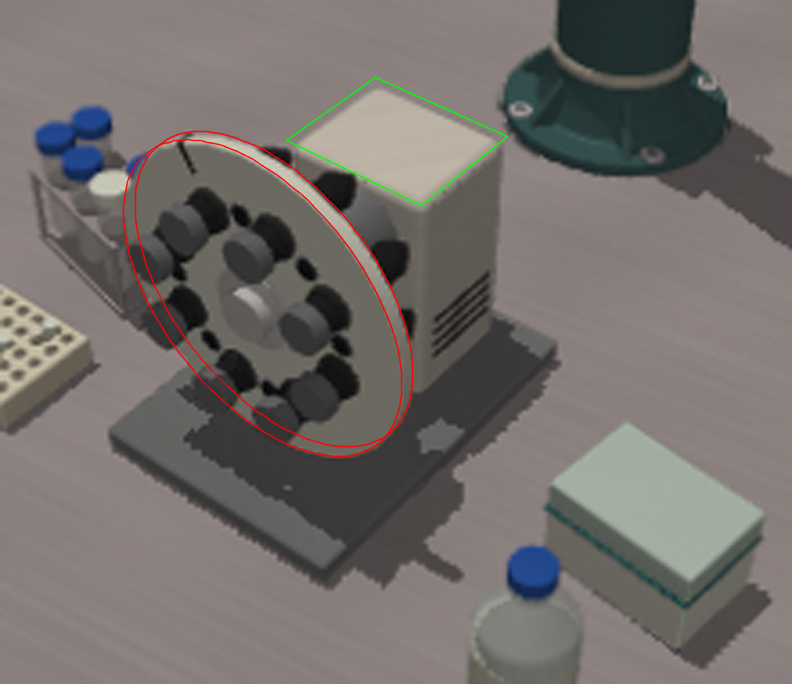

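View pics/top_ova.png

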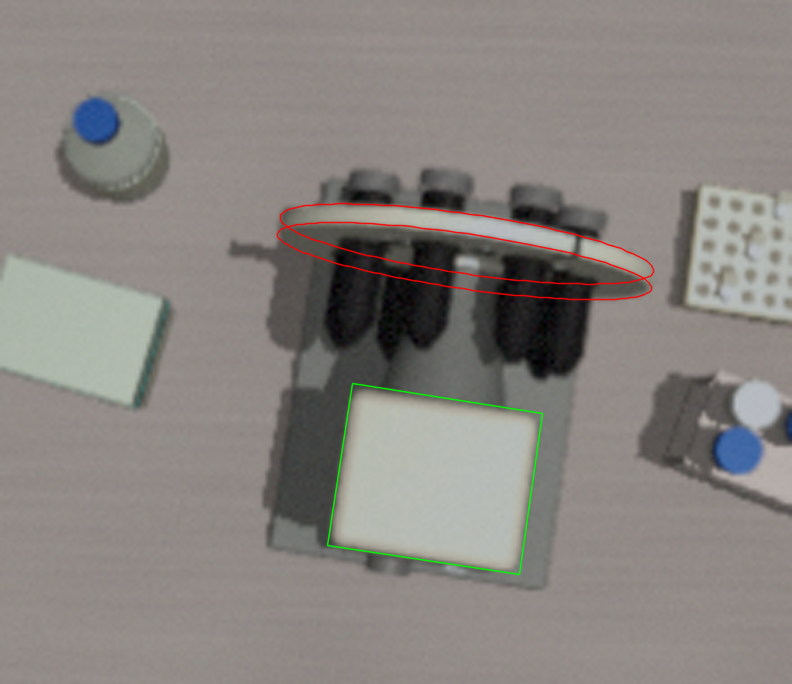

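```bash
cat >> h.py <<'E'
from scipy.spatial.transform import Rotation as Ro
HX,HY,HZ,YAW=0.566,-0.028,0.165,-0.1305
H=np.array([HX,HY,HZ]); EX=np.array([np.cos(YAW),np.sin(YAW),0]); EY=np.array([-EX[1],EX[0],0])
def rel(s=None):
    s=s or bot.read_state(); R=Ro.from_rotvec(s['tcp_rot']).as_matrix(); p=np.array(s['ee_pos'])
    q=p-H
    return s,R,p,q
def show():
    s,R,p,q=rel()
    z=-R[:,2]
    phi=np.degrees(np.arctan2(z@-EY,z[2])); pos=np.degrees(np.arctan2(q@-EY,q[2]))
    print('t%.2f'%s['time_s'],'p',p.round(4),'axial %.1fmm rho %.1fmm posang %.1f toolang %.1f'%(1e3*q@EX,1e3*np.hypot(q@EY,q[2]),pos,phi),
     'xtool.EX %.4f ztool.EX %.4f'%(R[:,0]@EX,R[:,2]@EX),'w %.4f'%s['width'],'F',np.array(s['ft_force']).round(2),'M',np.array(s['torque']).round(3),'tau %.3f'%tau(s))
    print('j',np.array(s['joint_positions']).round(2))
def tau(s):
    # torque of hand on drum about drum angle axis (top -> -y): rotation about +x sends top to -y
    q=np.array(s['ee_pos'])-H
    Fo=-np.array(s['ft_force']); Mo=-np.array(s['torque'])
    return (np.cross(q,Fo)+Mo)@EX
def goto(tp,Rt):
    s,R,p,q=rel()
    dr=Ro.from_matrix(R.T@Rt).as_rotvec(); ds=R.T@(tp-p)*100; ds2=Rt.T@(tp-p)*100
    print('turn',dr.round(4),'shift cm (in current axes)',ds.round(2),'(in target axes)',ds2.round(2))
def Rtool(phi_deg,sgn=1):
    a=np.radians(phi_deg); x=EX*sgn; z=-(np.cos(a)*np.array([0,0,1])-np.sin(a)*EY); return np.stack([x,np.cross(z,x),z],1)
E
python3 - <<'E'
from h import *
show(); print(Ro.from_rotvec(bot.read_state()['tcp_rot']).as_matrix().round(3))
for s in (1,-1): goto(np.array([HX,HY,.53]),Rtool(0,s))
E
```

```text
t0.75 p [0.2895 0.6647 0.4048] axial -364.3mm rho 693.6mm posang -69.8 toolang 0.0 xtool.EX 0.2766 ztool.EX 0.0000 w 0.0855 F [ 0.79 -0.71 -0.44] M [-0.016  0.007  0.09 ] tau 0.157
j [-1.25  0.59  0.05  1.61 -0.03  0.94 -0.03]
[[ 0.399  0.917  0.   ]
 [ 0.917 -0.399  0.   ]
 [ 0.     0.    -1.   ]]
turn [-1.0000e-04 -1.0000e-04  1.2905e+00] shift cm (in current axes) [-52.47  53.01 -12.53] (in target axes) [ 36.43  65.08 -12.52]
turn [ 1.0000e-04 -1.0000e-04 -1.8511e+00] shift cm (in current axes) [-52.47  53.01 -12.53] (in target axes) [-36.43 -65.08 -12.52]
```

Call:
apply_moves --motion '[[[0,0,0.1173],[0,0,-1.14],1],[[0,0,0.1173],[0,0,-1.14],1],[[0,0,0.1173],[0,0,-1.14],1],[[0,0,0.1173],[0,0,-1.14],1],[[0,0,0.1173],[0,0,-1.14],1],[[0,0,0.1173],[0,0,-1.14],1],[[0,0,0.1173],[0,0,-1.14],1],[[0,0,0.1173],[0,0,-1.14],1],[[0,0,0.1173],[0,0,-1.14],1],[[0,0,0.1173],[0,0,-1.14],1],[[0,0,0.1173],[0,0,-1.14],1],[[0,0,0],[0,0,0],1]]'

```text
time_s: 1.75
ee_pos: [0.2897, 0.6652, 0.5329]
tcp_rot: [-3.13, 0.207, -0.003]
ft_force: [0.4, 0.2, 0.0]
width: 0.0856
```

Call:
apply_moves --motion '[[[0,0,0],[1.8,3.2,0],1],[[0,0,0],[1.8,3.2,0],1],[[0,0,0],[1.8,3.2,0],1],[[0,0,0],[1.8,3.2,0],1],[[0,0,0],[1.8,3.2,0],1],[[0,0,0],[1.8,3.2,0],1],[[0,0,0],[1.8,3.2,0],1],[[0,0,0],[1.8,3.2,0],1],[[0,0,0],[1.8,3.2,0],1],[[0,0,0],[1.8,3.2,0],1],[[0,0,0],[1.8,3.2,0],1],[[0,0,0],[1.8,3.2,0],1]]'

```text
time_s: 2.75
ee_pos: [0.4538, 0.254, 0.5298]
tcp_rot: [3.135, -0.199, -0.0]
ft_force: [0.6, 0.3, 0.2]
width: 0.0852
```

Run:
```python
from h import *
show();goto(np.array([HX,HY,.53]),Rtool(0,1))
```

```text
t2.75 p [0.4538 0.254  0.5298] axial -147.9mm rho 450.9mm posang -36.0 toolang -0.0 xtool.EX 1.0000 ztool.EX -0.0002 w 0.0852 F [0.58 0.3  0.23] M [-0.026 -0.015  0.027] tau 0.098
j [-1.05  0.21  0.54  1.94 -0.13  1.02 -0.57]
turn [0.     0.0002 0.004 ] shift cm (in current axes) [ 1.468e+01  2.656e+01 -2.000e-02] (in target axes) [ 1.479e+01  2.650e+01 -2.000e-02]
```

Call:
apply_moves --motion '[[[0,0,0],[1.8,3.2,0],1],[[0,0,0],[1.8,3.2,0],1],[[0,0,0],[1.8,3.2,0],1],[[0,0,0],[1.8,3.2,0],1],[[0,0,0],[1.8,3.2,0],1],[[0,0,0],[1.8,3.2,0],1],[[0,0,0],[1.8,3.2,0],1],[[0,0,0],[0,0,0],1],[[0,0,0],[0,0,0],1]]'

```text
time_s: 3.5
ee_pos: [0.5497, 0.0145, 0.5299]
tcp_rot: [3.134, -0.21, -0.0]
ft_force: [0.2, -0.3, 0.2]
width: 0.0855
```

Run:
```python
from h import *
show();goto(np.array([HX,HY,.53]),Rtool(0,1))
im,d=vision.get_image('wrist'); cv2.imwrite('pics/w1.png',im[:,:,::-1]); np.save('pics/w1.npy',d)
np.save('pics/w1c.npy',vision.calibration('wrist'),allow_pickle=True)
```

```text
t3.50 p [0.5497 0.0145 0.5299] axial -21.7mm rho 367.0mm posang -6.3 toolang -0.1 xtool.EX 1.0000 ztool.EX 0.0001 w 0.0855 F [ 0.18 -0.29  0.2 ] M [0.05  0.028 0.027] tau -0.150
j [-0.63  0.28  0.66  1.88 -0.19  1.04 -0.02]
turn [ 0.001  -0.0001 -0.0032] shift cm (in current axes) [ 2.18  4.   -0.01] (in target axes) [ 2.17  4.01 -0.01]
```

View pics/w1.png

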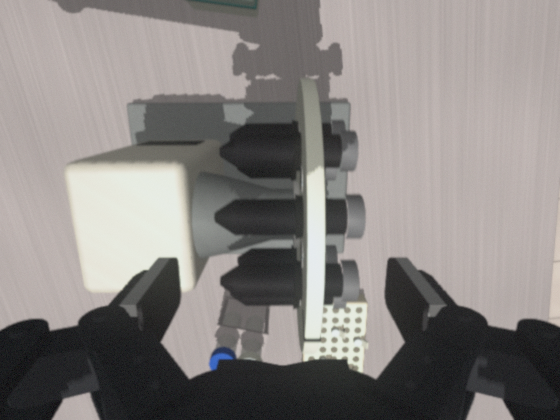

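Run:
```python
from h import *
from scipy.optimize import least_squares
im=cv2.imread('pics/w1.png');d=np.load('pics/w1.npy');c=np.load('pics/w1c.npy',allow_pickle=True).item()
vv,uu=np.mgrid[:420,:560];P=px2w(c,uu,vv,d)
m=(d>0)&(P[...,2]>.255)&(im.min(2)>120)&(uu>290)&(uu<335)&(vv>70)&(vv<345)
A=P[m];print(len(A),A.min(0),A.max(0))
def res(p):
    x,y,yaw=p; ex=np.array([np.cos(yaw),np.sin(yaw)]);ey=np.array([-ex[1],ex[0]])
    q=A[:,:2]-[x,y]; a=q@ex; b=q@ey; r=np.hypot(b,A[:,2]-.165)
    return np.r_[np.sign(a)*np.maximum(abs(a)-.006,0)+.1*a, (r-.13)]
s=least_squares(res,[.565,-.03,-.12],loss='soft_l1',f_scale=.003);print(s.x,np.abs(s.fun).mean())
for p in (s.x,[HX,HY,YAW]):
    x,y,yaw=p;R=np.array([[np.cos(yaw),-np.sin(yaw),0],[np.sin(yaw),np.cos(yaw),0],[0,0,1]])
    t=np.radians(np.arange(-90,91,3))
    for a in (-.006,.006):
        W=np.stack([a+0*t,.13*np.sin(t),.165+.13*np.cos(t)],1)@R.T+[x,y,0]
        cv2.polylines(im,[w2px(c,W).round().astype(np.int32)],False,(0,0,255) if p is s.x else (0,255,0),1)
cv2.imwrite('pics/w1o.png',im)
```

```text
3983 [ 0.55117573 -0.09596716  0.25505063] [0.58276853 0.07142634 0.29610147]
[ 0.56624706 -0.02330834 -0.12362381] 0.0006158499583223816
```

View pics/w1o.png

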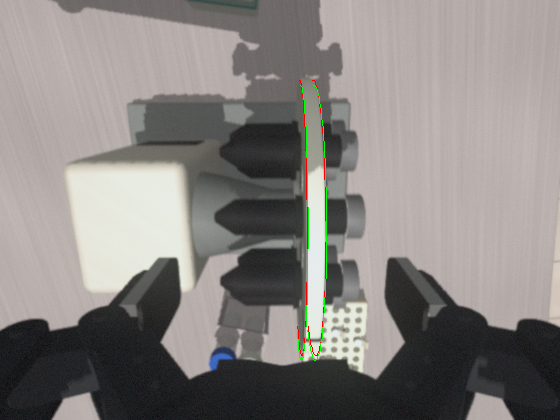

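Call:
apply_moves --motion '[[[0,0,0],[1.1,2,0],1],[[0,0,0],[1,1.6,0],1],[[0,0,0],[0,0,0],1],[[0,0,0],[0,0,0],1],[[0,0,0],[0,0,0],1]]'

```text
time_s: 3.97
ee_pos: [0.5655, -0.0189, 0.5296]
tcp_rot: [-3.134, 0.199, 0.002]
ft_force: [0.0, -0.1, -0.2]
width: 0.0856
```

Run:
```python
from h import *
show();goto(np.array([HX,HY,.53]),Rtool(0,1))
c=vision.calibration('wrist')
im,d=vision.get_image('wrist'); cv2.imwrite('pics/w2.png',im[:,:,::-1])
from scipy.optimize import least_squares
vv,uu=np.mgrid[:420,:560];P=px2w(c,uu,vv,d)
m=(d>0)&(P[...,2]>.24)&(im.min(2)>120)&(abs(P[...,0]-.566)<.04)&(abs(P[...,1]+.027)<.12)
A=P[m];print(len(A),A.min(0),A.max(0))
def res(p):
    x,y,yaw=p; ex=np.array([np.cos(yaw),np.sin(yaw)]);ey=np.array([-ex[1],ex[0]])
    q=A[:,:2]-[x,y]; a=q@ex; b=q@ey; r=np.hypot(b,A[:,2]-.165)
    return np.r_[np.sign(a)*np.maximum(abs(a)-.006,0)+.1*a, (r-.13)]
s=least_squares(res,[.565,-.03,-.12],loss='soft_l1',f_scale=.003);print(s.x,np.abs(s.fun).mean())
```

```text
t3.97 p [ 0.5655 -0.0189  0.5296] axial -1.7mm rho 364.7mm posang -1.4 toolang 0.1 xtool.EX 1.0000 ztool.EX -0.0014 w 0.0856 F [ 0.   -0.08 -0.23] M [ 0.017  0.053 -0.05 ] tau -0.035
j [-0.55  0.31  0.66  1.85 -0.21  1.06  0.06]
turn [-0.0011  0.0014  0.0039] shift cm (in current axes) [ 0.17  0.9  -0.04] (in target axes) [ 0.17  0.9  -0.04]
5398 [ 0.54793169 -0.13042271  0.24000883] [0.60598347 0.08042113 0.44245568]
[ 0.57036898 -0.02529808 -0.09712099] 0.005577514960031652
```

View pics/w2.png

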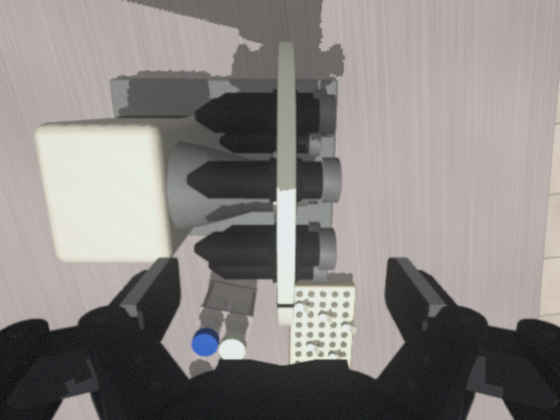

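Run:
```python
from h import *
c=vision.calibration('wrist')
im,d=vision.get_image('wrist')
from scipy.optimize import least_squares
vv,uu=np.mgrid[:420,:560];P=px2w(c,uu,vv,d)
m=(d>0)&(P[...,2]>.24)&(P[...,2]<.305)&(im.min(2)>115)&(abs(P[...,0]-.566)<.04)&(uu>270)&(uu<300)
A=P[m];print(len(A),A.min(0),A.max(0))
def res(p):
    x,y,yaw=p; ex=np.array([np.cos(yaw),np.sin(yaw)]);ey=np.array([-ex[1],ex[0]])
    q=A[:,:2]-[x,y]; a=q@ex; b=q@ey; r=np.hypot(b,A[:,2]-.165)
    return np.r_[np.sign(a)*np.maximum(abs(a)-.006,0)+.1*a, (r-.13)]
s=least_squares(res,[.565,-.03,-.12],loss='soft_l1',f_scale=.003);print(s.x,np.abs(s.fun).mean())
p=px2w(c,285.,305.,d[300:311,285]);print(p)
```

```text
4690 [ 0.54827908 -0.13108362  0.24001868] [0.58553818 0.08036761 0.29633279]
[ 0.56660078 -0.02529769 -0.1252662 ] 0.0006517698127491067
[[ 0.55881157 -0.08538031  0.28158585]
 [ 0.5588188  -0.08531631  0.2816877 ]
 [ 0.55874712 -0.0859505   0.28067841]
 [ 0.55878414 -0.08562301  0.28119959]
 [ 0.5587607  -0.08583041  0.28086953]
 [ 0.55882828 -0.08523243  0.28182119]
 [ 0.55861388 -0.08712942  0.27880222]
 [ 0.5585738  -0.08748404  0.27823786]
 [ 0.55847241 -0.08838104  0.27681033]
 [ 0.55840793 -0.0889516   0.27590231]
 [ 0.55828943 -0.09        0.27423384]]
```

```bash
sed -i 's/^HX,HY.*/HX,HY,HZ,YAW=0.5662,-0.026,0.165,-0.127/' h.py
python3 - <<'E'
from h import *
show();goto(np.array([HX,HY,.441]),Rtool(0,1))
E
```

```text
t4.07 p [ 0.5655 -0.0189  0.5298] axial -1.6mm rho 364.8mm posang -1.1 toolang 0.1 xtool.EX 1.0000 ztool.EX -0.0010 w 0.0855 F [ 0.55  1.02 -0.73] M [0.005 0.002 0.022] tau 0.395
j [-0.55  0.31  0.66  1.85 -0.21  1.06  0.06]
turn [-0.001   0.001   0.0004] shift cm (in current axes) [0.17 0.7  8.88] (in target axes) [0.16 0.69 8.88]
```

Call:
apply_moves --motion '[[[0,0,0],[0.16,0.4,1.5],1],[[0,0,0],[0,0.2,2],1],[[0,0,0],[0,0.1,2],1],[[0,0,0],[0,0,1],1],[[0,0,0],[0,0,0],1],[[0,0,0],[0,0,0],1]]'

```text
time_s: 4.57
ee_pos: [0.5665, -0.0273, 0.465]
tcp_rot: [-3.135, 0.202, 0.001]
ft_force: [-0.6, 0.4, 0.2]
width: 0.0854
```

```bash
cat >> h.py <<'E'
def samp(n):
    X=[]
    for i in range(n):
        s=bot.read_state(); X.append(np.r_[s['ft_force'],s['torque'],tau(s)]); vision.get_image('wrist')
    X=np.array(X); print('mean',X.mean(0).round(3),'std',X.std(0).round(3)); return X
E
python3 - <<'E'
from h import *
samp(8)
show();goto(np.array([HX,HY,.441]),Rtool(0,1))
E
```

```text
mean [-0.277  0.28   0.005 -0.012 -0.004 -0.     0.084] std [0.469 0.451 0.501 0.014 0.023 0.018 0.139]
t4.97 p [ 0.5666 -0.0282  0.4657] axial 0.7mm rho 300.7mm posang 0.4 toolang 0.0 xtool.EX 1.0000 ztool.EX 0.0011 w 0.0857 F [-0.95 -0.06  0.21] M [ 0.062 -0.017 -0.011] tau -0.117
j [-0.5   0.37  0.63  1.93 -0.28  0.93  0.13]
turn [-0.0003 -0.0011 -0.0032] shift cm (in current axes) [-0.07 -0.21  2.47] (in target axes) [-0.07 -0.21  2.47]
```

Call:
apply_moves --motion '[[[0,0,0],[-0.06,-0.2,1.2],1],[[0,0,0],[0,0,1.2],1],[[0,0,0],[0,0,0],1],[[0,0,0],[0,0,0],0.5],[[0,0,0],[0,0,0],0.3],[[0,0,0],[0,0,0],0.1],[[0,0,0],[0,0,0],0],[[0,0,0],[0,0,0],0],[[0,0,0],[0,0,0],0],[[0,0,0],[0,0,0],0]]' --force 50

```text
time_s: 5.8
ee_pos: [0.5663, -0.0262, 0.4415]
tcp_rot: [-3.135, 0.204, -0.001]
ft_force: [-1.0, 0.3, 0.9]
width: 0.0109
```

Run:
```python
from h import *
samp(3)
show();goto(np.array([HX,HY,.441]),Rtool(0,1))
```

```text
mean [-0.46   0.098  1.458 -0.007  0.027  0.021  0.022] std [0.57  0.15  0.392 0.012 0.02  0.01  0.038]
t5.95 p [ 0.5663 -0.0262  0.4415] axial 0.1mm rho 276.5mm posang 0.0 toolang 0.0 xtool.EX 1.0000 ztool.EX 0.0009 w 0.0105 F [-0.78 -0.25  1.89] M [0.02  0.017 0.081] tau -0.112
j [-0.49  0.4   0.62  1.95 -0.3   0.88  0.15]
turn [-0.0001 -0.0009 -0.0031] shift cm (in current axes) [-0.01 -0.02  0.05] (in target axes) [-0.01 -0.02  0.05]
```

Call:
apply_moves --motion '[[[0.03,0,0],[0,0.83,0.012],0],[[0.03,0,0],[0,0.83,0.012],0],[[0.03,0,0],[0,0.83,0.012],0],[[0.03,0,0],[0,0.83,0.012],0],[[0.03,0,0],[0,0.83,0.012],0],[[0.03,0,0],[0,0.83,0.012],0]]'

```text
time_s: 6.45
ee_pos: [0.5599, -0.0751, 0.4372]
tcp_rot: [-2.953, 0.192, -0.019]
ft_force: [0.1, 1.4, 3.1]
width: 0.0111
```

Run:
```python
from h import *
show()
print(samp(8).round(2))
show()
```

```text
t6.45 p [ 0.5599 -0.0751  0.4372] axial 0.0mm rho 276.7mm posang 10.3 toolang 10.5 xtool.EX 1.0000 ztool.EX 0.0014 w 0.0111 F [0.08 1.4  3.12] M [0.11  0.11  0.082] tau 0.442
j [-0.3   0.39  0.53  1.96 -0.48  0.91  0.38]
mean [-0.106 -1.678  3.194 -0.039 -0.016  0.113 -0.258] std [1.024 1.872 0.944 0.405 0.114 0.055 0.288]
[[ 0.08  1.4   3.12  0.11  0.11  0.08  0.44]
 [ 1.75  1.43  2.75  0.93 -0.27  0.22 -0.37]
 [-1.62 -1.87  1.87 -0.03 -0.11  0.11 -0.45]
 [ 0.84 -2.91  2.8  -0.1  -0.02  0.17 -0.52]
 [ 0.12 -1.82  2.86 -0.11  0.02  0.12 -0.24]
 [-0.65 -3.34  3.24 -0.27  0.06  0.11 -0.49]
 [-0.08 -2.87  3.53 -0.39  0.03  0.03 -0.21]
 [-1.29 -3.46  5.38 -0.46  0.06  0.06 -0.24]]
t6.85 p [ 0.5598 -0.0758  0.4371] axial -0.0mm rho 276.7mm posang 10.5 toolang 10.2 xtool.EX 1.0000 ztool.EX 0.0018 w 0.0111 F [-0.79 -3.31  4.28] M [-0.439  0.095  0.054] tau -0.257
j [-0.3   0.39  0.53  1.96 -0.48  0.91  0.38]
```

```bash
cat > lg.py <<'E'
from h import *
import json,sys
s=bot.read_state(); 
with open('log.jsonl','a') as f: f.write(json.dumps({k:np.array(v).tolist() for k,v in s.items()}|{'dir':int(sys.argv[1])})+'\n')
if len(sys.argv)>2: show()
E
sed -i '1a import sys' lg.py; echo ok
```

```text
ok
```

Call:
apply_moves --motion '[[[0.03,0,0],[0,0.83,0.012],0],[[0.03,0,0],[0,0.83,0.012],0],[[0.03,0,0],[0,0.83,0.012],0]]'

```text
time_s: 7.1
ee_pos: [0.5569, -0.0988, 0.4318]
tcp_rot: [-2.865, 0.184, -0.027]
ft_force: [-0.9, -1.3, 5.1]
width: 0.011
```

```bash
python3 lg.py 1 v
```

```text
t7.10 p [ 0.5569 -0.0988  0.4318] axial -0.0mm rho 276.7mm posang 15.4 toolang 15.5 xtool.EX 1.0000 ztool.EX 0.0014 w 0.0110 F [-0.86 -1.32  5.13] M [-0.373  0.253  0.067] tau 0.402
j [-0.2   0.4   0.49  1.96 -0.57  0.94  0.5 ]
```

Call:
apply_moves --motion '[[[0.03,0,0],[0,0.83,0.012],0],[[0.03,0,0],[0,0.83,0.012],0],[[0.03,0,0],[0,0.83,0.012],0]]'

```text
time_s: 7.35
ee_pos: [0.5538, -0.1226, 0.4242]
tcp_rot: [-2.775, 0.179, -0.034]
ft_force: [-0.9, -1.4, 5.8]
width: 0.0109
```

```bash
python3 lg.py 1 v
```

```text
t7.35 p [ 0.5538 -0.1226  0.4242] axial -0.1mm rho 276.9mm posang 20.6 toolang 20.7 xtool.EX 1.0000 ztool.EX 0.0018 w 0.0109 F [-0.88 -1.41  5.78] M [-0.35   0.255  0.145] tau 0.550
j [-0.11  0.42  0.45  1.96 -0.66  0.98  0.61]
```

Call:
apply_moves --motion '[[[0.03,0,0],[0,0.83,0.012],0],[[0.03,0,0],[0,0.83,0.012],0],[[0.03,0,0],[0,0.83,0.012],0]]'

```text
time_s: 7.6
ee_pos: [0.5508, -0.1454, 0.4144]
tcp_rot: [-2.685, 0.173, -0.042]
ft_force: [-1.3, -2.4, 6.0]
width: 0.0111
```

```bash
python3 lg.py 1 v
```

```text
t7.60 p [ 0.5508 -0.1454  0.4144] axial -0.1mm rho 277.0mm posang 25.8 toolang 25.9 xtool.EX 1.0000 ztool.EX 0.0020 w 0.0111 F [-1.25 -2.41  6.04] M [-0.288  0.25   0.126] tau 0.408
j [-0.03  0.44  0.42  1.96 -0.73  1.03  0.71]
```

Call:
apply_moves --motion '[[[0.03,0,0],[0,0.83,0.012],0],[[0.03,0,0],[0,0.83,0.012],0],[[0.03,0,0],[0,0.83,0.012],0]]'

```text
time_s: 7.85
ee_pos: [0.548, -0.1673, 0.4026]
tcp_rot: [-2.595, 0.168, -0.048]
ft_force: [-2.0, -2.6, 5.4]
width: 0.0109
```

```bash
python3 lg.py 1 v
```

```text
t7.85 p [ 0.548  -0.1673  0.4026] axial -0.2mm rho 277.0mm posang 30.9 toolang 31.1 xtool.EX 1.0000 ztool.EX 0.0023 w 0.0109 F [-1.97 -2.62  5.41] M [-0.269  0.245  0.22 ] tau 0.393
j [ 0.05  0.47  0.39  1.95 -0.8   1.09  0.8 ]
```

Call:
apply_moves --motion '[[[0.03,0,0],[0,0.83,0.012],0],[[0.03,0,0],[0,0.83,0.012],0],[[0.03,0,0],[0,0.83,0.012],0]]'

```text
time_s: 8.1
ee_pos: [0.5453, -0.1879, 0.3889]
tcp_rot: [-2.505, 0.162, -0.055]
ft_force: [-0.9, -2.4, 6.3]
width: 0.0112
```

```bash
python3 lg.py 1 v
```

```text
t8.10 p [ 0.5453 -0.1879  0.3889] axial -0.2mm rho 277.1mm posang 36.1 toolang 36.2 xtool.EX 1.0000 ztool.EX 0.0025 w 0.0112 F [-0.93 -2.45  6.31] M [-0.309  0.163  0.2  ] tau 0.786
j [ 0.13  0.51  0.37  1.95 -0.86  1.15  0.88]
```

Call:
apply_moves --motion '[[[0.03,0,0],[0,0.83,0.012],0],[[0.03,0,0],[0,0.83,0.012],0],[[0.03,0,0],[0,0.83,0.012],0]]'

```text
time_s: 8.35
ee_pos: [0.5427, -0.2074, 0.3733]
tcp_rot: [-2.415, 0.157, -0.061]
ft_force: [-0.8, -3.6, 6.0]
width: 0.0111
```

```bash
python3 lg.py 1 v
```

```text
t8.35 p [ 0.5427 -0.2074  0.3733] axial -0.3mm rho 277.2mm posang 41.3 toolang 41.4 xtool.EX 1.0000 ztool.EX 0.0027 w 0.0111 F [-0.82 -3.55  5.97] M [-0.272  0.196  0.191] tau 0.631
j [ 0.2   0.55  0.34  1.94 -0.91  1.22  0.96]
```

Call:
apply_moves --motion '[[[0.03,0,0],[0,0.83,0.012],0],[[0.03,0,0],[0,0.83,0.012],0],[[0.03,0,0],[0,0.83,0.012],0]]'

```text
time_s: 8.6
ee_pos: [0.5404, -0.2253, 0.3561]
tcp_rot: [-2.325, 0.151, -0.066]
ft_force: [-1.2, -4.4, 6.2]
width: 0.0111
```

```bash
python3 lg.py 1 v
```

```text
t8.60 p [ 0.5404 -0.2253  0.3561] axial -0.3mm rho 277.3mm posang 46.4 toolang 46.5 xtool.EX 1.0000 ztool.EX 0.0029 w 0.0111 F [-1.21 -4.38  6.24] M [-0.267  0.17   0.262] tau 0.681
j [ 0.26  0.59  0.31  1.93 -0.95  1.28  1.02]
```

Call:
apply_moves --motion '[[[0.03,0,0],[0,0.83,0.011],0],[[0.03,0,0],[0,0.83,0.011],0],[[0.03,0,0],[0,0.83,0.011],0]]'

```text
time_s: 8.85
ee_pos: [0.5383, -0.2415, 0.3372]
tcp_rot: [-2.235, 0.145, -0.072]
ft_force: [-1.3, -3.5, 6.1]
width: 0.0111
```

```bash
python3 lg.py 1 v
```

```text
t8.85 p [ 0.5383 -0.2415  0.3372] axial -0.3mm rho 277.3mm posang 51.6 toolang 51.7 xtool.EX 1.0000 ztool.EX 0.0030 w 0.0111 F [-1.27 -3.49  6.12] M [-0.252  0.151  0.266] tau 0.977
j [ 0.32  0.64  0.29  1.92 -0.98  1.34  1.08]
```

Call:
apply_moves --motion '[[[0.03,0,0],[0,0.83,0.012],0],[[0.03,0,0],[0,0.83,0.012],0],[[0.03,0,0],[0,0.83,0.012],0]]'

```text
time_s: 9.1
ee_pos: [0.5364, -0.2561, 0.317]
tcp_rot: [-2.145, 0.139, -0.077]
ft_force: [-0.8, -4.6, 5.2]
width: 0.0114
```

```bash
python3 lg.py 1 v
```

```text
t9.10 p [ 0.5364 -0.2561  0.317 ] axial -0.4mm rho 277.4mm posang 56.8 toolang 56.9 xtool.EX 1.0000 ztool.EX 0.0032 w 0.0114 F [-0.79 -4.58  5.16] M [-0.19   0.17   0.176] tau 0.701
j [ 0.37  0.69  0.26  1.91 -1.01  1.41  1.13]
```

Call:
apply_moves --motion '[[[0.03,0,0],[0,0.83,0.012],0],[[0.03,0,0],[0,0.83,0.012],0],[[0.03,0,0],[0,0.83,0.012],0]]'

```text
time_s: 9.35
ee_pos: [0.5348, -0.2687, 0.2955]
tcp_rot: [-2.055, 0.133, -0.082]
ft_force: [-0.1, -5.2, 5.7]
width: 0.0109
```

```bash
python3 lg.py 1 v
```

```text
t9.35 p [ 0.5348 -0.2687  0.2955] axial -0.4mm rho 277.4mm posang 61.9 toolang 62.0 xtool.EX 1.0000 ztool.EX 0.0033 w 0.0109 F [-0.14 -5.21  5.7 ] M [-0.225  0.097  0.204] tau 0.952
j [ 0.42  0.74  0.23  1.9  -1.04  1.47  1.18]
```

Call:
apply_moves --motion '[[[0.03,0,0],[0,0.83,0.012],0],[[0.03,0,0],[0,0.83,0.012],0],[[0.03,0,0],[0,0.83,0.012],0]]'

```text
time_s: 9.6
ee_pos: [0.5334, -0.2794, 0.273]
tcp_rot: [-1.965, 0.128, -0.086]
ft_force: [-0.0, -5.6, 4.2]
width: 0.0113
```

```bash
python3 lg.py 1 v
```

```text
t9.60 p [ 0.5334 -0.2794  0.273 ] axial -0.5mm rho 277.4mm posang 67.1 toolang 67.2 xtool.EX 1.0000 ztool.EX 0.0034 w 0.0113 F [-0.   -5.6   4.16] M [-0.189  0.023  0.161] tau 0.655
j [ 0.46  0.79  0.2   1.89 -1.06  1.52  1.22]
```

Call:
apply_moves --motion '[[[-0.03,0,0],[0,-0.83,0.012],0],[[-0.03,0,0],[0,-0.83,0.012],0],[[-0.03,0,0],[0,-0.83,0.012],0],[[-0.03,0,0],[0,-0.83,0.012],0]]'

```text
time_s: 9.93
ee_pos: [0.535, -0.2655, 0.3012]
tcp_rot: [-2.095, 0.14, -0.079]
ft_force: [1.0, -5.7, -2.9]
width: 0.0112
```

```bash
python3 lg.py -1 v
```

```text
t9.93 p [ 0.535  -0.2655  0.3012] axial -0.6mm rho 277.3mm posang 60.6 toolang 59.7 xtool.EX 1.0000 ztool.EX 0.0044 w 0.0112 F [ 0.97 -5.69 -2.92] M [-1.744  0.026 -0.027] tau 0.277
j [ 0.4   0.72  0.24  1.9  -1.03  1.44  1.16]
```

Call:
apply_moves --motion '[[[-0.03,0,0],[0,-0.83,0.012],0],[[-0.03,0,0],[0,-0.83,0.012],0],[[-0.03,0,0],[0,-0.83,0.012],0]]'

```text
time_s: 10.18
ee_pos: [0.5368, -0.2523, 0.3225]
tcp_rot: [-2.186, 0.145, -0.074]
ft_force: [-0.2, -5.2, -3.0]
width: 0.0111
```

```bash
python3 lg.py -1 v
```

```text
t10.18 p [ 0.5368 -0.2523  0.3225] axial -0.5mm rho 277.3mm posang 55.4 toolang 54.6 xtool.EX 1.0000 ztool.EX 0.0044 w 0.0111 F [-0.16 -5.15 -3.02] M [-1.766  0.092 -0.059] tau 0.265
j [ 0.35  0.67  0.27  1.92 -1.    1.38  1.11]
```

Call:
apply_moves --motion '[[[-0.03,0,0],[0,-0.83,0.012],0],[[-0.03,0,0],[0,-0.83,0.012],0],[[-0.03,0,0],[0,-0.83,0.012],0]]'

```text
time_s: 10.43
ee_pos: [0.5387, -0.2373, 0.3423]
tcp_rot: [-2.276, 0.151, -0.069]
ft_force: [0.6, -6.5, -2.6]
width: 0.0112
```

```bash
python3 lg.py -1 v
```

```text
t10.43 p [ 0.5387 -0.2373  0.3423] axial -0.5mm rho 277.2mm posang 50.2 toolang 49.4 xtool.EX 1.0000 ztool.EX 0.0042 w 0.0112 F [ 0.62 -6.53 -2.64] M [-1.792  0.016 -0.018] tau 0.083
j [ 0.29  0.62  0.3   1.93 -0.97  1.31  1.06]
```

Call:
apply_moves --motion '[[[-0.03,0,0],[0,-0.83,0.012],0],[[-0.03,0,0],[0,-0.83,0.012],0],[[-0.03,0,0],[0,-0.83,0.012],0]]'

```text
time_s: 10.68
ee_pos: [0.5408, -0.2206, 0.3607]
tcp_rot: [-2.365, 0.157, -0.064]
ft_force: [-0.2, -5.8, -2.0]
width: 0.0109
```

```bash
python3 lg.py -1 v
```

```text
t10.68 p [ 0.5408 -0.2206  0.3607] axial -0.5mm rho 277.2mm posang 45.1 toolang 44.2 xtool.EX 1.0000 ztool.EX 0.0042 w 0.0109 F [-0.23 -5.76 -2.04] M [-1.78   0.039 -0.04 ] tau 0.245
j [ 0.24  0.58  0.33  1.94 -0.93  1.25  1.  ]
```

Call:
apply_moves --motion '[[[-0.03,0,0],[0,-0.83,0.012],0],[[-0.03,0,0],[0,-0.83,0.012],0],[[-0.03,0,0],[0,-0.83,0.012],0]]'

```text
time_s: 10.93
ee_pos: [0.5432, -0.2024, 0.3775]
tcp_rot: [-2.455, 0.163, -0.059]
ft_force: [-0.3, -6.0, -1.9]
width: 0.0112
```

```bash
python3 lg.py -1 v
```

```text
t10.93 p [ 0.5432 -0.2024  0.3775] axial -0.5mm rho 277.1mm posang 39.9 toolang 39.1 xtool.EX 1.0000 ztool.EX 0.0040 w 0.0112 F [-0.29 -6.02 -1.91] M [-1.722  0.092 -0.051] tau 0.104
j [ 0.17  0.53  0.35  1.95 -0.89  1.19  0.93]
```

Call:
apply_moves --motion '[[[-0.03,0,0],[0,-0.83,0.012],0],[[-0.03,0,0],[0,-0.83,0.012],0],[[-0.03,0,0],[0,-0.83,0.012],0]]'

```text
time_s: 11.18
ee_pos: [0.5458, -0.1827, 0.3925]
tcp_rot: [-2.545, 0.168, -0.053]
ft_force: [0.1, -5.7, -2.5]
width: 0.0113
```

```bash
python3 lg.py -1 v
```

```text
t11.18 p [ 0.5458 -0.1827  0.3925] axial -0.4mm rho 277.0mm posang 34.8 toolang 33.9 xtool.EX 1.0000 ztool.EX 0.0038 w 0.0113 F [ 0.14 -5.66 -2.54] M [-1.719  0.052  0.07 ] tau 0.036
j [ 0.1   0.5   0.38  1.95 -0.84  1.12  0.86]
```

Call:
apply_moves --motion '[[[-0.03,0,0],[0,-0.83,0.012],0],[[-0.03,0,0],[0,-0.83,0.012],0],[[-0.03,0,0],[0,-0.83,0.012],0]]'

```text
time_s: 11.43
ee_pos: [0.5485, -0.1618, 0.4057]
tcp_rot: [-2.635, 0.174, -0.046]
ft_force: [0.6, -6.9, -2.2]
width: 0.0108
```

```bash
python3 lg.py -1 v
```

```text
t11.43 p [ 0.5485 -0.1618  0.4057] axial -0.4mm rho 277.0mm posang 29.6 toolang 28.8 xtool.EX 1.0000 ztool.EX 0.0037 w 0.0108 F [ 0.57 -6.93 -2.2 ] M [-1.685  0.063  0.048] tau -0.261
j [ 0.02  0.46  0.41  1.96 -0.78  1.07  0.77]
```

Call:
apply_moves --motion '[[[-0.03,0,0],[0,-0.83,0.012],0],[[-0.03,0,0],[0,-0.83,0.012],0],[[-0.03,0,0],[0,-0.83,0.012],0]]'

```text
time_s: 11.68
ee_pos: [0.5514, -0.1397, 0.417]
tcp_rot: [-2.724, 0.18, -0.04]
ft_force: [-0.1, -5.7, -2.6]
width: 0.0109
```

```bash
python3 lg.py -1 v
```

```text
t11.68 p [ 0.5514 -0.1397  0.417 ] axial -0.3mm rho 276.9mm posang 24.5 toolang 23.6 xtool.EX 1.0000 ztool.EX 0.0034 w 0.0109 F [-0.07 -5.75 -2.62] M [-1.645  0.047  0.044] tau -0.102
j [-0.06  0.43  0.44  1.96 -0.7   1.01  0.67]
```

Call:
apply_moves --motion '[[[-0.03,0,0],[0,-0.83,0.012],0],[[-0.03,0,0],[0,-0.83,0.012],0],[[-0.03,0,0],[0,-0.83,0.012],0]]'

```text
time_s: 11.93
ee_pos: [0.5543, -0.1168, 0.4262]
tcp_rot: [-2.814, 0.185, -0.033]
ft_force: [0.3, -6.4, -1.3]
width: 0.0111
```

```bash
python3 lg.py -1
```

Call:
apply_moves --motion '[[[-0.03,0,0],[0,-0.83,0.012],0],[[-0.03,0,0],[0,-0.83,0.012],0],[[-0.03,0,0],[0,-0.83,0.012],0]]'

```text
time_s: 12.18
ee_pos: [0.5574, -0.0932, 0.4333]
tcp_rot: [-2.903, 0.191, -0.025]
ft_force: [1.2, -6.6, -0.7]
width: 0.0114
```

```bash
python3 lg.py -1
```

Call:
apply_moves --motion '[[[-0.03,0,0],[0,-0.83,0.012],0],[[-0.03,0,0],[0,-0.83,0.012],0],[[-0.03,0,0],[0,-0.83,0.012],0]]'

```text
time_s: 12.43
ee_pos: [0.5606, -0.069, 0.4382]
tcp_rot: [-2.993, 0.196, -0.017]
ft_force: [0.6, -8.3, -0.8]
width: 0.0108
```

```bash
python3 lg.py -1
```

Call:
apply_moves --motion '[[[-0.03,0,0],[0,-0.83,0.012],0],[[-0.03,0,0],[0,-0.83,0.012],0],[[-0.03,0,0],[0,-0.83,0.012],0]]'

```text
time_s: 12.68
ee_pos: [0.5638, -0.0445, 0.4409]
tcp_rot: [-3.082, 0.202, -0.008]
ft_force: [0.2, -7.7, -0.2]
width: 0.011
```

```bash
python3 lg.py -1 v
```

```text
t12.68 p [ 0.5638 -0.0445  0.4409] axial -0.0mm rho 276.5mm posang 3.9 toolang 3.0 xtool.EX 1.0000 ztool.EX 0.0021 w 0.0110 F [ 0.21 -7.7  -0.2 ] M [-1.485 -0.069  0.042] tau -0.639
j [-0.43  0.4   0.59  1.96 -0.35  0.88  0.22]
```

Call:
apply_moves --motion '[[[-0.03,0,0],[0,-0.83,0.012],0],[[-0.03,0,0],[0,-0.83,0.012],0],[[-0.03,0,0],[0,-0.83,0.012],0]]'

```text
time_s: 12.93
ee_pos: [0.5671, -0.0198, 0.4414]
tcp_rot: [3.098, -0.203, -0.001]
ft_force: [1.1, -6.5, -0.3]
width: 0.0112
```

```bash
python3 lg.py -1
```

Call:
apply_moves --motion '[[[-0.03,0,0],[0,-0.83,0.012],0],[[-0.03,0,0],[0,-0.83,0.012],0],[[-0.03,0,0],[0,-0.83,0.012],0]]'

```text
time_s: 13.18
ee_pos: [0.5703, 0.0049, 0.4396]
tcp_rot: [3.009, -0.197, -0.01]
ft_force: [1.0, -6.3, -0.2]
width: 0.0118
```

```bash
python3 lg.py -1
```

Call:
apply_moves --motion '[[[-0.03,0,0],[0,-0.83,0.012],0],[[-0.03,0,0],[0,-0.83,0.012],0],[[-0.03,0,0],[0,-0.83,0.012],0]]'

```text
time_s: 13.43
ee_pos: [0.5735, 0.0292, 0.4356]
tcp_rot: [2.919, -0.19, -0.019]
ft_force: [1.4, -6.4, -0.1]
width: 0.0111
```

```bash
python3 lg.py -1
```

Call:
apply_moves --motion '[[[-0.03,0,0],[0,-0.83,0.012],0],[[-0.03,0,0],[0,-0.83,0.012],0],[[-0.03,0,0],[0,-0.83,0.012],0]]'

```text
time_s: 13.68
ee_pos: [0.5766, 0.0532, 0.4293]
tcp_rot: [2.829, -0.184, -0.027]
ft_force: [1.1, -7.6, 0.6]
width: 0.0111
```

```bash
python3 lg.py -1 v
cat > fit.py <<'E'
from h import *
import json
L=[json.loads(l) for l in open('log.jsonl')]
rows=[];ths=[]
for s in L:
    q=np.array(s['ee_pos'])-H; th=np.arctan2(q@-EY,q[2]); rad=q-(q@EX)*EX; rho=np.linalg.norm(rad); rad/=rho
    t=np.cross(EX,rad); F=-np.array(s['ft_force']);M=-np.array(s['torque'])@EX
    rows.append([th,s['dir'],F@t,F@rad,M,rho])
r=np.array(rows); th,dr,Ft,Fr,M,rho=r.T
np.set_printoptions(precision=3,suppress=True,linewidth=150)
print(np.c_[np.degrees(th),dr,Ft,Fr,M,M+rho*Ft])
n=len(th)
for nm,y,X in [('fixed lever,D=.55',M+rho*Ft-.55*dr,[np.cos(th),np.sin(th)]),
  ('fixed lever,D free',M+rho*Ft,[np.cos(th),np.sin(th),dr]),
  ('lever free D=.55',M+rho*Ft-.55*dr,[np.cos(th),np.sin(th),-Ft]),
  ('bias,D free',M+rho*Ft,[np.cos(th),np.sin(th),dr,np.ones(n)]),
  ('lever+Fr D=.55',M+rho*Ft-.55*dr,[np.cos(th),np.sin(th),-Ft,-Fr]),
  ('lever, D free',M+rho*Ft,[np.cos(th),np.sin(th),-Ft,dr])]:
    X=np.array(X).T; b,res,_,_=np.linalg.lstsq(X,y,rcond=None); e=y-X@b; sg=np.sqrt(e@e/(n-len(b))); cov=np.linalg.inv(X.T@X)*sg**2
    A,B=b[:2]
    amp=np.hypot(A,B); 
    # hand torque balance: tau = D dir - pull(theta). heavy at angle a (from top, + toward -y): gravity torque about +drum = L sin(a); a=th+a0 ; tau_hand = D*dir - L sin(th+a0)
    a0=np.degrees(np.arctan2(-A,-B))
    J=np.array([B,-A])/amp**2; 
    print(nm,'coef',b,'amp',amp.round(3),'heavy rel to grip a0=%.1f +-%.1f'%(a0,np.degrees(np.sqrt(J@cov[:2,:2]@J))),'rms %.3f'%sg)
E
python3 fit.py
```

```text
t13.68 p [0.5766 0.0532 0.4293] axial 0.3mm rho 276.1mm posang -16.8 toolang -17.6 xtool.EX 1.0000 ztool.EX 0.0001 w 0.0111 F [ 1.09 -7.6   0.64] M [-1.27  -0.356  0.17 ] tau -0.794
j [-0.77  0.5   0.76  1.93 -0.04  0.9  -0.17]
[[ 15.389   1.     -0.001  -5.321   0.402   0.402]
 [ 20.592   1.      0.617  -5.948   0.38    0.55 ]
 [ 25.769   1.      0.328  -6.545   0.317   0.408]
 [ 30.939   1.      0.343  -6.107   0.298   0.393]
 [ 36.108   1.      1.66   -6.599   0.327   0.786]
 [ 41.284   1.      1.212  -6.879   0.295   0.631]
 [ 46.443   1.      1.423  -7.554   0.286   0.681]
 [ 51.604   1.      2.552  -6.639   0.269   0.977]
 [ 56.77    1.      1.771  -6.71    0.21    0.701]
 [ 61.93    1.      2.585  -7.26    0.235   0.952]
 [ 67.093   1.      1.674  -6.734   0.191   0.655]
 [ 60.581  -1.     -5.25   -3.373   1.733   0.277]
 [ 55.39   -1.     -5.403  -2.505   1.763   0.265]
 [ 50.236  -1.     -6.122  -3.235   1.78    0.083]
 [ 45.088  -1.     -5.502  -2.625   1.77    0.245]
 [ 39.935  -1.     -5.831  -2.391   1.719   0.104]
 [ 34.781  -1.     -6.049  -1.104   1.712   0.036]
 [ 29
[... 403 characters left out ...]
 [-11.638  -1.     -6.078   1.351   1.282  -0.397]
 [-16.814  -1.     -7.274   1.525   1.215  -0.794]]
fixed lever,D=.55 coef [0.039 0.492] amp 0.493 heavy rel to grip a0=-175.5 +-11.0 rms 0.279
fixed lever,D free coef [-0.133  0.695  0.304] amp 0.708 heavy rel to grip a0=169.2 +-3.7 rms 0.163
lever free D=.55 coef [-0.304  0.672  0.059] amp 0.738 heavy rel to grip a0=155.7 +-4.9 rms 0.197
bias,D free coef [-0.144  0.69   0.305  0.012] amp 0.704 heavy rel to grip a0=168.2 +-31.7 rms 0.166
lever+Fr D=.55 coef [ 0.377  1.47  -0.047 -0.174] amp 1.518 heavy rel to grip a0=-165.6 +-6.1 rms 0.165
lever, D free coef [ 0.723  0.677 -0.262 -0.638] amp 0.991 heavy rel to grip a0=-133.1 +-3.6 rms 0.063
```

Call:
apply_moves --motion '[[[-0.03,0,0],[0,-0.83,0.012],0],[[-0.03,0,0],[0,-0.83,0.012],0],[[-0.03,0,0],[0,-0.83,0.012],0]]' --force 25

```text
time_s: 13.93
ee_pos: [0.5797, 0.0765, 0.421]
tcp_rot: [2.739, -0.178, -0.035]
ft_force: [1.0, -6.9, 1.2]
width: 0.0109
```

```bash
python3 lg.py -1 v
```

```text
t13.93 p [0.5797 0.0765 0.421 ] axial 0.4mm rho 276.0mm posang -22.0 toolang -22.7 xtool.EX 1.0000 ztool.EX -0.0003 w 0.0109 F [ 0.99 -6.92  1.21] M [-1.188 -0.387  0.227] tau -0.720
j [-0.84  0.54  0.8   1.92  0.01  0.92 -0.24]
```

Call:
apply_moves --motion '[[[-0.03,0,0],[0,-0.83,0.012],0],[[-0.03,0,0],[0,-0.83,0.012],0],[[-0.03,0,0],[0,-0.83,0.012],0]]'

```text
time_s: 14.18
ee_pos: [0.5826, 0.0989, 0.4105]
tcp_rot: [2.65, -0.172, -0.042]
ft_force: [1.8, -7.8, 1.8]
width: 0.0109
```

```bash
python3 lg.py -1 v
```

```text
t14.18 p [0.5826 0.0989 0.4105] axial 0.5mm rho 275.9mm posang -27.2 toolang -27.9 xtool.EX 1.0000 ztool.EX -0.0007 w 0.0109 F [ 1.75 -7.76  1.82] M [-1.078 -0.406  0.334] tau -1.047
j [-0.9   0.59  0.83  1.9   0.05  0.95 -0.3 ]
```

Call:
apply_moves --motion '[[[-0.03,0,0],[0,-0.83,0.012],0],[[-0.03,0,0],[0,-0.83,0.012],0],[[-0.03,0,0],[0,-0.83,0.012],0]]'

```text
time_s: 14.43
ee_pos: [0.5854, 0.1204, 0.398]
tcp_rot: [2.56, -0.166, -0.049]
ft_force: [1.8, -6.8, 0.3]
width: 0.0113
```

```bash
python3 lg.py -1 v
```

```text
t14.43 p [0.5854 0.1204 0.398 ] axial 0.5mm rho 275.9mm posang -32.4 toolang -33.1 xtool.EX 1.0000 ztool.EX -0.0009 w 0.0113 F [ 1.84 -6.83  0.34] M [-0.917 -0.424  0.36 ] tau -0.720
j [-0.95  0.65  0.86  1.89  0.09  0.97 -0.35]
```

Call:
apply_moves --motion '[[[-0.03,0,0],[0,-0.83,0.012],0],[[-0.03,0,0],[0,-0.83,0.012],0],[[-0.03,0,0],[0,-0.83,0.012],0]]'

```text
time_s: 14.68
ee_pos: [0.5881, 0.1406, 0.3837]
tcp_rot: [2.47, -0.161, -0.055]
ft_force: [1.7, -6.9, 2.6]
width: 0.0112
```

```bash
python3 lg.py -1 v
```

```text
t14.68 p [0.5881 0.1406 0.3837] axial 0.6mm rho 275.8mm posang -37.5 toolang -38.2 xtool.EX 1.0000 ztool.EX -0.0012 w 0.0112 F [ 1.7  -6.93  2.57] M [-0.888 -0.462  0.458] tau -1.065
j [-0.99  0.71  0.88  1.88  0.12  1.   -0.4 ]
```

Call:
apply_moves --motion '[[[-0.03,0,0],[0,-0.83,0.012],0],[[-0.03,0,0],[0,-0.83,0.012],0],[[-0.03,0,0],[0,-0.83,0.012],0]]'

```text
time_s: 14.93
ee_pos: [0.5905, 0.1594, 0.3676]
tcp_rot: [2.38, -0.155, -0.061]
ft_force: [3.0, -7.0, 1.9]
width: 0.011
```

```bash
python3 lg.py -1 v; python3 fit.py | tail -11
```

```text
t14.93 p [0.5905 0.1594 0.3676] axial 0.6mm rho 275.7mm posang -42.7 toolang -43.4 xtool.EX 1.0000 ztool.EX -0.0015 w 0.0110 F [ 2.96 -7.05  1.86] M [-0.785 -0.486  0.525] tau -0.972
j [-1.02  0.77  0.9   1.86  0.15  1.03 -0.43]
 [-21.991  -1.     -6.7     1.402   1.129  -0.72 ]
 [-27.174  -1.     -7.482   1.798   1.017  -1.047]
 [-32.355  -1.     -5.71    3.215   0.855  -0.72 ]
 [-37.534  -1.     -6.846   2.014   0.823  -1.065]
 [-42.715  -1.     -6.126   3.121   0.717  -0.972]]
fixed lever,D=.55 coef [-0.002  0.55 ] amp 0.55 heavy rel to grip a0=179.8 +-6.5 rms 0.263
fixed lever,D free coef [-0.172  0.75   0.304] amp 0.77 heavy rel to grip a0=167.1 +-2.8 rms 0.162
lever free D=.55 coef [-0.337  0.727  0.057] amp 0.802 heavy rel to grip a0=155.1 +-4.3 rms 0.196
bias,D free coef [ 0.023  0.8    0.303 -0.176] amp 0.8 heavy rel to grip a0=-178.4 +-15.2 rms 0.163
lever+Fr D=.55 coef [ 0.382  1.458 -0.047 -0.174] amp 1.507 heavy rel to grip a0=-165.3 +-5.1 rms 0.153
lever, D free coef [ 0.7    0.709 -0.262 -0.637] amp 0.996 heavy rel to grip a0=-135.4 +-3.2 rms 0.062
```

Call:
apply_moves --motion '[[[0,0,0],[0,0,0],0.5],[[0,0,0],[0,0,0],1],[[0,0,0],[0,0,0],1],[[0,0,0],[0,0,0],1],[[0,0,0],[0,0,-1.5],1],[[0,0,0],[0,0,-2],1],[[0,0,0],[0,0,-1.5],1],[[0,0,0],[0,0,0],1],[[0,0,0],[0,0,0],1],[[0,0,0],[0,0,0],1]]'

```text
time_s: 15.77
ee_pos: [0.5945, 0.1937, 0.4035]
tcp_rot: [2.387, -0.157, -0.063]
ft_force: [0.5, 0.6, 0.5]
width: 0.0853
```

Run:
```python
from h import *
samp(8); show()
im,_=vision.get_image('wrist'); cv2.imwrite('pics/w3.png',im[:,:,::-1])
im,_=vision.get_image('scene'); cv2.imwrite('pics/s3.png',cv2.resize(im[:,:,::-1][130:320,180:400],None,fx=3.6,fy=3.6,interpolation=cv2.INTER_CUBIC))
```

```text
mean [-0.026  0.292  0.015  0.669 -0.08  -0.006 -0.609] std [0.535 0.753 0.488 0.025 0.022 0.036 0.213]
t16.17 p [0.595  0.1943 0.4036] axial 0.6mm rho 326.0mm posang -43.0 toolang -43.0 xtool.EX 1.0000 ztool.EX -0.0028 w 0.0856 F [-0.43  0.49 -0.1 ] M [ 0.715 -0.106  0.009] tau -0.598
j [-1.06  0.74  0.91  1.79  0.15  1.14 -0.44]
```

View pics/s3.png

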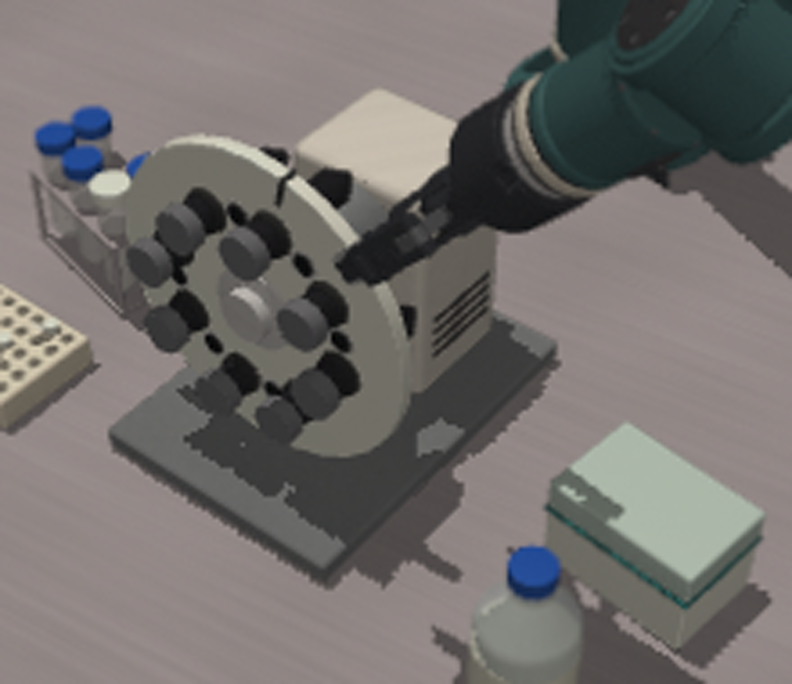

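View pics/w3.png

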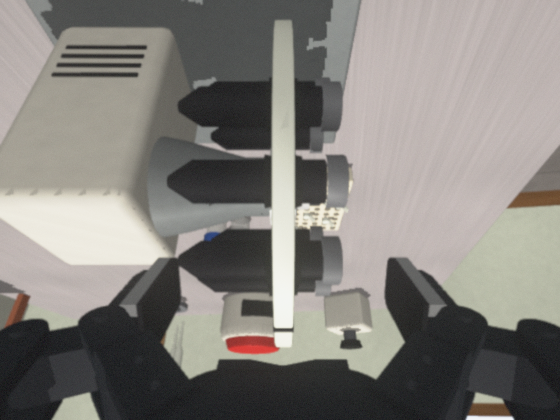

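```bash
cat >> h.py <<'E'
def index_angle(tag=None):
    # unroll rim in wrist picture; find dark line angle
    c=vision.calibration('wrist'); im,d=vision.get_image('wrist')
    g=cv2.cvtColor(im,cv2.COLOR_RGB2GRAY).astype(np.float32)
    s,R,p,q=rel(); phi=np.degrees(np.arctan2(-R[:,2]@-EY,-R[2,2]))
    a=np.arange(phi-75,phi+75,.25); ar=np.radians(a); out=[]
    T=np.array(c['pose']); campos=T[:3,3]
    prof=[]
    for off in (-.003,0,.003):
        W=H+off*EX+np.outer(np.sin(ar),-EY)*.13+np.outer(np.cos(ar),[0,0,1])*.13
        u=w2px(c,W); prof.append(cv2.remap(g,u[:,0].astype(np.float32).reshape(1,-1),u[:,1].astype(np.float32).reshape(1,-1),cv2.INTER_LINEAR)[0])
    n=np.outer(np.sin(ar),-EY)+np.outer(np.cos(ar),[0,0,1]); W=H+n*.13
    vis=((campos-W)*n).sum(1)>.02
    uu=w2px(c,W); vis&=(uu[:,1]<352)&(uu[:,1]>3)
    pr=np.mean(prof,0); bg=cv2.blur(pr.reshape(1,-1),(41,1))[0]; e=np.where(vis,bg-pr,0); k=np.argsort(-e)[:8]
    print('index cand',[(round(float(a[i]),1),round(float(e[i])),uu[i].round().tolist()) for i in k[:4]],'visible %.0f..%.0f'%(a[vis].min(),a[vis].max()))
E
python3 - <<'E'
from h import *
index_angle(); show()
E
sed -i 's/^r=np.array(rows).*/&\nG=.988; M=M-G*np.sin(th)/' fit.py; python3 fit.py | tail -6
```

```text
index cand [(-14.0, 132, [282.0, 329.0]), (-13.7, 129, [282.0, 330.0]), (-13.5, 123, [282.0, 330.0]), (-14.2, 122, [282.0, 329.0])] visible -117..4
t16.32 p [0.595  0.1945 0.4038] axial 0.7mm rho 326.3mm posang -43.0 toolang -43.0 xtool.EX 1.0000 ztool.EX -0.0023 w 0.0854 F [-0.09  0.54  0.23] M [ 0.645 -0.04   0.017] tau -0.570
j [-1.06  0.74  0.91  1.79  0.15  1.14 -0.44]
fixed lever,D=.55 coef [-0.002 -0.438] amp 0.438 heavy rel to grip a0=0.3 +-8.2 rms 0.263
fixed lever,D free coef [-0.172 -0.238  0.304] amp 0.294 heavy rel to grip a0=35.9 +-12.6 rms 0.162
lever free D=.55 coef [-0.337 -0.261  0.057] amp 0.426 heavy rel to grip a0=52.3 +-13.2 rms 0.196
bias,D free coef [ 0.023 -0.188  0.303 -0.176] amp 0.19 heavy rel to grip a0=-6.8 +-65.7 rms 0.163
lever+Fr D=.55 coef [ 0.382  0.47  -0.047 -0.174] amp 0.605 heavy rel to grip a0=-140.9 +-7.6 rms 0.153
lever, D free coef [ 0.7   -0.279 -0.262 -0.637] amp 0.753 heavy rel to grip a0=-68.3 +-2.2 rms 0.062
```

Call:
apply_moves --motion '[[[0,0,0],[0,0,2],1],[[0,0,0],[0,0,2],1],[[0,0,0],[0,0,1],1],[[0,0,0],[0,0,0],1],[[0,0,0],[0,0,0],0.4],[[0,0,0],[0,0,0],0.2],[[0,0,0],[0,0,0],0],[[0,0,0],[0,0,0],0],[[0,0,0],[0,0,0],0],[[0,0,0],[0,0,0],0]]' --force 25

```text
time_s: 17.15
ee_pos: [0.5907, 0.1611, 0.3676]
tcp_rot: [2.388, -0.155, -0.06]
ft_force: [-0.4, -1.2, 0.2]
width: 0.0119
```

```bash
mv log.jsonl log1.jsonl
python3 - <<'E'
from h import *
show()
E
```

```text
t17.15 p [0.5907 0.1611 0.3676] axial 0.6mm rho 276.9mm posang -43.0 toolang -42.9 xtool.EX 1.0000 ztool.EX -0.0014 w 0.0119 F [-0.44 -1.17  0.17] M [ 0.76  -0.119  0.029] tau -1.048
j [-1.02  0.77  0.89  1.86  0.15  1.03 -0.43]
```

Call:
apply_moves --motion '[[[0.03,0,0],[0,0.83,0.012],0],[[0.03,0,0],[0,0.83,0.012],0],[[0.03,0,0],[0,0.83,0.012],0]]'

```text
time_s: 17.4
ee_pos: [0.5882, 0.143, 0.3834]
tcp_rot: [2.484, -0.16, -0.053]
ft_force: [1.5, 3.6, -4.6]
width: 0.0115
```

```bash
python3 lg.py 1 v
```

```text
t17.40 p [0.5882 0.143  0.3834] axial 0.5mm rho 277.0mm posang -38.0 toolang -37.4 xtool.EX 1.0000 ztool.EX -0.0003 w 0.0115 F [ 1.55  3.62 -4.55] M [ 1.953 -0.322  0.11 ] tau -0.376
j [-0.99  0.71  0.87  1.87  0.11  1.   -0.39]
```

Call:
apply_moves --motion '[[[0.03,0,0],[0,0.83,0.012],0],[[0.03,0,0],[0,0.83,0.012],0],[[0.03,0,0],[0,0.83,0.012],0]]'

```text
time_s: 17.65
ee_pos: [0.5855, 0.1224, 0.3983]
tcp_rot: [2.574, -0.167, -0.046]
ft_force: [0.8, 4.6, -3.8]
width: 0.0115
```

```bash
python3 lg.py 1 v
```

```text
t17.65 p [0.5855 0.1224 0.3983] axial 0.4mm rho 277.1mm posang -32.7 toolang -32.2 xtool.EX 1.0000 ztool.EX 0.0000 w 0.0115 F [ 0.81  4.62 -3.77] M [ 2.23  -0.375  0.122] tau -0.603
j [-0.95  0.64  0.85  1.89  0.08  0.97 -0.35]
```

Call:
apply_moves --motion '[[[0.03,0,0],[0,0.83,0.012],0],[[0.03,0,0],[0,0.83,0.012],0],[[0.03,0,0],[0,0.83,0.012],0]]'

```text
time_s: 17.9
ee_pos: [0.5827, 0.1009, 0.4109]
tcp_rot: [2.664, -0.173, -0.039]
ft_force: [2.3, 5.1, -5.3]
width: 0.0113
```

```bash
python3 lg.py 1 v
```

```text
t17.90 p [0.5827 0.1009 0.4109] axial 0.3mm rho 277.2mm posang -27.5 toolang -27.1 xtool.EX 1.0000 ztool.EX 0.0004 w 0.0113 F [ 2.33  5.07 -5.33] M [ 2.154 -0.452  0.174] tau -0.203
j [-0.9   0.59  0.82  1.9   0.04  0.94 -0.29]
```

Call:
apply_moves --motion '[[[0.03,0,0],[0,0.83,0.012],0],[[0.03,0,0],[0,0.83,0.012],0],[[0.03,0,0],[0,0.83,0.012],0]]'

```text
time_s: 18.15
ee_pos: [0.5798, 0.0785, 0.4215]
tcp_rot: [2.753, -0.179, -0.032]
ft_force: [1.2, 5.2, -6.3]
width: 0.0117
```

```bash
python3 lg.py 1 v
```

```text
t18.15 p [0.5798 0.0785 0.4215] axial 0.2mm rho 277.3mm posang -22.3 toolang -21.9 xtool.EX 1.0000 ztool.EX 0.0009 w 0.0117 F [ 1.23  5.25 -6.29] M [ 2.121 -0.515  0.216] tau -0.131
j [-0.84  0.54  0.79  1.92 -0.    0.92 -0.23]
```

Call:
apply_moves --motion '[[[0.03,0,0],[0,0.83,0.012],0],[[0.03,0,0],[0,0.83,0.012],0],[[0.03,0,0],[0,0.83,0.012],0]]'

```text
time_s: 18.4
ee_pos: [0.5767, 0.0551, 0.4301]
tcp_rot: [2.843, -0.185, -0.024]
ft_force: [2.5, 4.9, -4.2]
width: 0.0114
```

```bash
python3 lg.py 1 v
```

```text
t18.40 p [0.5767 0.0551 0.4301] axial 0.1mm rho 277.4mm posang -17.2 toolang -16.8 xtool.EX 1.0000 ztool.EX 0.0013 w 0.0114 F [ 2.46  4.91 -4.21] M [ 1.894 -0.572  0.209] tau -0.233
j [-0.77  0.49  0.75  1.93 -0.05  0.9  -0.16]
```

Call:
apply_moves --motion '[[[0.03,0,0],[0,0.83,0.012],0],[[0.03,0,0],[0,0.83,0.012],0],[[0.03,0,0],[0,0.83,0.012],0]]'

```text
time_s: 18.65
ee_pos: [0.5735, 0.031, 0.4365]
tcp_rot: [2.932, -0.191, -0.016]
ft_force: [3.4, 5.2, -4.5]
width: 0.0116
```

```bash
python3 lg.py 1 v
```

```text
t18.65 p [0.5735 0.031  0.4365] axial 0.0mm rho 277.5mm posang -12.0 toolang -11.7 xtool.EX 1.0000 ztool.EX 0.0017 w 0.0116 F [ 3.41  5.19 -4.47] M [ 1.777 -0.645  0.161] tau -0.073
j [-0.69  0.45  0.71  1.94 -0.12  0.89 -0.08]
```

Call:
apply_moves --motion '[[[0.03,0,0],[0,0.83,0.012],0],[[0.03,0,0],[0,0.83,0.012],0],[[0.03,0,0],[0,0.83,0.012],0]]'

```text
time_s: 18.9
ee_pos: [0.5703, 0.0067, 0.4406]
tcp_rot: [3.021, -0.197, -0.007]
ft_force: [3.8, 4.4, -3.6]
width: 0.0115
```

```bash
python3 lg.py 1 v
```

```text
t18.90 p [0.5703 0.0067 0.4406] axial -0.1mm rho 277.6mm posang -6.8 toolang -6.5 xtool.EX 1.0000 ztool.EX 0.0022 w 0.0115 F [ 3.77  4.39 -3.58] M [ 1.613 -0.698  0.156] tau -0.240
j [-0.61  0.42  0.67  1.94 -0.19  0.88  0.01]
```

Call:
apply_moves --motion '[[[0.03,0,0],[0,0.83,0.012],0],[[0.03,0,0],[0,0.83,0.012],0],[[0.03,0,0],[0,0.83,0.012],0]]'

```text
time_s: 19.15
ee_pos: [0.5671, -0.0181, 0.4426]
tcp_rot: [3.11, -0.203, 0.002]
ft_force: [3.8, 5.7, -4.2]
width: 0.0117
```

```bash
python3 lg.py 1 v; sed -i "s/open('log.jsonl')/open(sys.argv[1])/; s/^import json/import json,sys/" fit.py; python3 fit.py log.jsonl
```

```text
t19.15 p [ 0.5671 -0.0181  0.4426] axial -0.2mm rho 277.7mm posang -1.6 toolang -1.4 xtool.EX 1.0000 ztool.EX 0.0026 w 0.0117 F [ 3.85  5.74 -4.24] M [ 1.477 -0.759  0.122] tau 0.187
j [-0.51  0.4   0.62  1.95 -0.27  0.87  0.11]
[[-37.959   1.      5.783   1.261  -1.37    0.232]
 [-32.675   1.      5.979   0.642  -1.726  -0.069]
 [-27.484   1.      7.184   2.266  -1.738   0.253]
 [-22.327   1.      7.35    3.78   -1.793   0.245]
 [-17.151   1.      6.194   2.494  -1.66    0.058]
 [-11.959   1.      6.386   3.221  -1.64    0.132]
 [ -6.808   1.      5.22    2.983  -1.572  -0.123]
 [ -1.649   1.      6.296   4.062  -1.532   0.216]]
fixed lever,D=.55 coef [-0.458  0.032] amp 0.459 heavy rel to grip a0=94.0 +-32.7 rms 0.157
fixed lever,D free coef [-0.412  0.015  0.503] amp 0.412 heavy rel to grip a0=92.1 +-143.2 rms 0.172
lever free D=.55 coef [-1.555  0.526 -0.186] amp 1.641 heavy rel to grip a0=108.7 +-6.2 rms 0.101Traceback (most recent call last):
  File "fit.py", line 20, in <module>
    X=np.array(X).T; b,res,_,_=np.linalg.lstsq(X,y,rcond=None); e=y-X@b; sg=np.sqrt(e@e/(n-len(b))); cov=np.linalg.inv(X.T@X)*sg**2
                                                                                                         ~~~~~~~~~~~~~^^^^^^^
    ainv = _umath_linalg.inv(a, signature=signature)
    raise LinAlgError("Singular matrix")
numpy.linalg.LinAlgError: Singular matrix
```

Call:
apply_moves --motion '[[[0.03,0,0],[0,0.83,0.012],0],[[0.03,0,0],[0,0.83,0.012],0],[[0.03,0,0],[0,0.83,0.012],0]]'

```text
time_s: 19.4
ee_pos: [0.5638, -0.0428, 0.4423]
tcp_rot: [-3.07, 0.2, -0.011]
ft_force: [4.8, 5.2, -3.5]
width: 0.0114
```

```bash
python3 lg.py 1 v
```

```text
t19.40 p [ 0.5638 -0.0428  0.4423] axial -0.2mm rho 277.8mm posang 3.5 toolang 3.7 xtool.EX 1.0000 ztool.EX 0.0030 w 0.0114 F [ 4.78  5.24 -3.53] M [ 1.223 -0.809 -0.041] tau 0.235
j [-0.42  0.39  0.58  1.96 -0.36  0.88  0.22]
```

Call:
apply_moves --motion '[[[0.03,0,0],[0,0.83,0.014],0],[[0.03,0,0],[0,0.83,0.014],0],[[0.03,0,0],[0,0.83,0.014],0]]'

```text
time_s: 19.65
ee_pos: [0.5606, -0.0674, 0.4398]
tcp_rot: [-2.981, 0.195, -0.019]
ft_force: [3.7, 4.7, -3.0]
width: 0.0115
```

```bash
python3 lg.py 1 v
```

```text
t19.65 p [ 0.5606 -0.0674  0.4398] axial -0.3mm rho 277.9mm posang 8.6 toolang 8.9 xtool.EX 1.0000 ztool.EX 0.0033 w 0.0115 F [ 3.71  4.65 -2.95] M [ 1.131 -0.697 -0.006] tau 0.064
j [-0.32  0.39  0.53  1.96 -0.45  0.9   0.34]
```

Call:
apply_moves --motion '[[[0.03,0,0],[0,0.83,0.014],0],[[0.03,0,0],[0,0.83,0.014],0],[[0.03,0,0],[0,0.83,0.014],0]]'

```text
time_s: 19.9
ee_pos: [0.5574, -0.0916, 0.435]
tcp_rot: [-2.891, 0.189, -0.027]
ft_force: [4.5, 4.4, -2.5]
width: 0.0112
```

```bash
python3 lg.py 1 v; cat log1.jsonl log.jsonl > la.jsonl; python3 fit.py la.jsonl | tail -6
```

```text
t19.90 p [ 0.5574 -0.0916  0.435 ] axial -0.4mm rho 278.0mm posang 13.8 toolang 14.0 xtool.EX 1.0000 ztool.EX 0.0037 w 0.0112 F [ 4.48  4.43 -2.54] M [ 0.947 -0.756 -0.038] tau 0.138
j [-0.23  0.39  0.49  1.96 -0.54  0.93  0.46]
fixed lever,D=.55 coef [-0.209 -0.243] amp 0.32 heavy rel to grip a0=40.7 +-15.2 rms 0.320
fixed lever,D free coef [-0.211 -0.196  0.276] amp 0.288 heavy rel to grip a0=47.2 +-8.7 rms 0.158
lever free D=.55 coef [-0.272 -0.298  0.048] amp 0.403 heavy rel to grip a0=42.4 +-7.2 rms 0.189
bias,D free coef [-0.026 -0.157  0.276 -0.166] amp 0.159 heavy rel to grip a0=9.2 +-62.9 rms 0.157
lever+Fr D=.55 coef [-0.276 -0.147  0.048 -0.025] amp 0.313 heavy rel to grip a0=62.0 +-15.5 rms 0.181
lever, D free coef [-0.196 -0.17  -0.013  0.212] amp 0.259 heavy rel to grip a0=48.9 +-10.1 rms 0.158
```

Call:
apply_moves --motion '[[[0.03,0,0],[0,0.83,0.014],0],[[0.03,0,0],[0,0.83,0.014],0],[[0.03,0,0],[0,0.83,0.014],0]]'

```text
time_s: 20.15
ee_pos: [0.5543, -0.1154, 0.4281]
tcp_rot: [-2.801, 0.183, -0.035]
ft_force: [4.5, 4.7, -1.4]
width: 0.0114
```

```bash
python3 lg.py 1
```

Call:
apply_moves --motion '[[[0.03,0,0],[0,0.83,0.014],0],[[0.03,0,0],[0,0.83,0.014],0],[[0.03,0,0],[0,0.83,0.014],0]]'

```text
time_s: 20.4
ee_pos: [0.5513, -0.1384, 0.419]
tcp_rot: [-2.712, 0.177, -0.043]
ft_force: [3.8, 5.2, -0.8]
width: 0.0112
```

```bash
python3 lg.py 1
```

Call:
apply_moves --motion '[[[0.03,0,0],[0,0.83,0.014],0],[[0.03,0,0],[0,0.83,0.014],0],[[0.03,0,0],[0,0.83,0.014],0]]'

```text
time_s: 20.65
ee_pos: [0.5484, -0.1606, 0.4079]
tcp_rot: [-2.622, 0.171, -0.05]
ft_force: [5.1, 4.3, -0.7]
width: 0.0117
```

```bash
python3 lg.py 1
```

Call:
apply_moves --motion '[[[0.03,0,0],[0,0.83,0.014],0],[[0.03,0,0],[0,0.83,0.014],0],[[0.03,0,0],[0,0.83,0.014],0]]'

```text
time_s: 20.9
ee_pos: [0.5456, -0.1816, 0.3948]
tcp_rot: [-2.533, 0.165, -0.056]
ft_force: [5.4, 4.3, -0.5]
width: 0.0118
```

```bash
python3 lg.py 1
```

Call:
apply_moves --motion '[[[0.03,0,0],[0,0.83,0.014],0],[[0.03,0,0],[0,0.83,0.014],0],[[0.03,0,0],[0,0.83,0.014],0]]'

```text
time_s: 21.15
ee_pos: [0.543, -0.2014, 0.3799]
tcp_rot: [-2.443, 0.159, -0.063]
ft_force: [3.7, 3.6, 1.8]
width: 0.0118
```

```bash
python3 lg.py 1
```

Call:
apply_moves --motion '[[[0.03,0,0],[0,0.83,0.014],0],[[0.03,0,0],[0,0.83,0.014],0],[[0.03,0,0],[0,0.83,0.014],0]]'

```text
time_s: 21.4
ee_pos: [0.5406, -0.2199, 0.3632]
tcp_rot: [-2.353, 0.153, -0.068]
ft_force: [4.0, 2.8, 1.9]
width: 0.0116
```

```bash
python3 lg.py 1
```

Call:
apply_moves --motion '[[[0.03,0,0],[0,0.83,0.014],0],[[0.03,0,0],[0,0.83,0.014],0],[[0.03,0,0],[0,0.83,0.014],0]]'

```text
time_s: 21.65
ee_pos: [0.5384, -0.2376, 0.3439]
tcp_rot: [-2.266, 0.149, -0.073]
ft_force: [3.0, -1.0, 4.0]
width: 0.0115
```

```bash
python3 lg.py 1
```

Call:
apply_moves --motion '[[[0.03,0,0],[0,0.83,0.014],0],[[0.03,0,0],[0,0.83,0.014],0],[[0.03,0,0],[0,0.83,0.014],0]]'

```text
time_s: 21.9
ee_pos: [0.5364, -0.2529, 0.3238]
tcp_rot: [-2.176, 0.143, -0.078]
ft_force: [2.3, -2.2, 4.8]
width: 0.0117
```

```bash
python3 lg.py 1
```

Call:
apply_moves --motion '[[[0.03,0,0],[0,0.83,0.014],0],[[0.03,0,0],[0,0.83,0.014],0],[[0.03,0,0],[0,0.83,0.014],0]]'

```text
time_s: 22.15
ee_pos: [0.5346, -0.2661, 0.3028]
tcp_rot: [-2.086, 0.137, -0.083]
ft_force: [4.3, -1.2, 4.9]
width: 0.0115
```

```bash
python3 lg.py 1 v; cat log1.jsonl log.jsonl > la.jsonl; python3 fit.py la.jsonl | tail -26
```

```text
t22.15 p [ 0.5346 -0.2661  0.3028] axial -0.9mm rho 278.6mm posang 60.4 toolang 60.3 xtool.EX 1.0000 ztool.EX 0.0062 w 0.0115 F [ 4.32 -1.17  4.93] M [ 0.197 -0.313 -0.514] tau 0.875
j [ 0.41  0.72  0.23  1.9  -1.03  1.44  1.16]
 [-37.959   1.      5.783   1.261  -1.37    0.232]
 [-32.675   1.      5.979   0.642  -1.726  -0.069]
 [-27.484   1.      7.184   2.266  -1.738   0.253]
 [-22.327   1.      7.35    3.78   -1.793   0.245]
 [-17.151   1.      6.194   2.494  -1.66    0.058]
 [-11.959   1.      6.386   3.221  -1.64    0.132]
 [ -6.808   1.      5.22    2.983  -1.572  -0.123]
 [ -1.649   1.      6.296   4.062  -1.532   0.216]
 [  3.495   1.      5.579   3.882  -1.376   0.174]
 [  8.64    1.      4.585   3.683  -1.358  -0.084]
 [ 13.778   1.      4.217   3.651  -1.27   -0.098]
 [ 18.918   1.      4.471   3.057  -1.164   0.079]
 [ 24.059   1.      4.798   3.039  -1.138   0.197]
 [ 29.199   1.      3.893   3.034  -1.082   0.002]
 [ 34.337   1.      3.815   3.197  -0.999   0.063]
 [ 39.469   1.      4.285   1.211  -0.989   0.204]
 [ 44.615   1.      3.712   0.935  -1.025   0.009]
 [ 50.02    1.      2.644  -3.069  -1.055  -0.319]
 [ 55.231   1.      2.909  -4.28   -1.073  -0.263]
 [ 60.367   1.      3.983  -2.969  -1.094   0.016]]
fixed lever,D=.55 coef [-0.231 -0.328] amp 0.402 heavy rel to grip a0=35.2 +-11.0 rms 0.310
fixed lever,D free coef [-0.205 -0.209  0.277] amp 0.293 heavy rel to grip a0=44.4 +-8.3 rms 0.159
lever free D=.55 coef [-0.261 -0.307  0.047] amp 0.403 heavy rel to grip a0=40.3 +-6.9 rms 0.189
bias,D free coef [ 0.064 -0.147  0.277 -0.242] amp 0.161 heavy rel to grip a0=-23.6 +-60.8 rms 0.157
lever+Fr D=.55 coef [-0.281 -0.183  0.049 -0.024] amp 0.336 heavy rel to grip a0=56.9 +-11.4 rms 0.179
lever, D free coef [-0.183 -0.175 -0.019  0.181] amp 0.254 heavy rel to grip a0=46.3 +-9.7 rms 0.158
```

Call:
apply_moves --motion '[[[0,0,0],[0,0,0],0.5],[[0,0,0],[0,0,0],1],[[0,0,0],[0,0,0],1],[[0,0,0],[0,0,0],1],[[0,0,0],[0,0,-1.5],1],[[0,0,0],[0,0,-2],1],[[0,0,0],[0,0,-1.5],1],[[0,0,0],[0,0,0],1],[[0,0,0],[0,0,0],1],[[0,0,0],[0,0,0],1]]'

```text
time_s: 22.98
ee_pos: [0.5293, -0.3065, 0.327]
tcp_rot: [-2.088, 0.136, -0.079]
ft_force: [-0.2, -0.2, -0.5]
width: 0.0856
```

```bash
cp log.jsonl log2.jsonl; rm log.jsonl
python3 - <<'E'
from h import *
samp(6); show(); index_angle()
im,_=vision.get_image('wrist'); cv2.imwrite('pics/w4.png',im[:,:,::-1])
E
```

```text
mean [-0.138  0.156  0.061 -0.891  0.112 -0.016  0.937] std [0.249 0.347 0.73  0.028 0.026 0.022 0.22 ]
t23.28 p [ 0.5295 -0.3062  0.3267] axial -1.0mm rho 325.6mm posang 60.2 toolang 60.2 xtool.EX 1.0000 ztool.EX 0.0017 w 0.0855 F [ 0.4  -0.48 -1.15] M [-0.908  0.112 -0.022] tau 0.522
j [ 0.45  0.71  0.26  1.85 -0.98  1.51  1.13]
index cand [(90.4, 95, [283.0, 335.0]), (90.2, 95, [283.0, 335.0]), (89.9, 95, [283.0, 334.0]), (89.7, 86, [283.0, 334.0])] visible -13..107
```

View pics/w4.png

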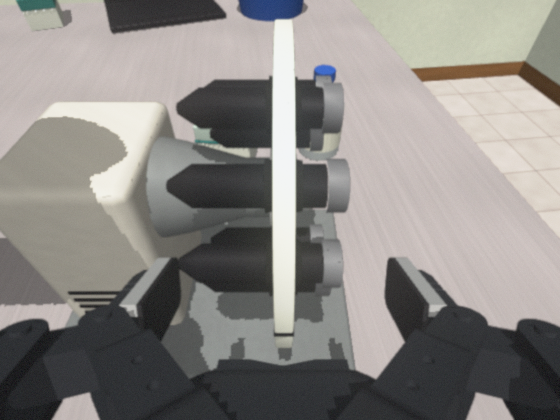

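Call:
apply_moves --motion '[[[-0.1,0,0],[0,-3.25,0.163],1],[[-0.1,0,0],[0,-3.25,0.163],1],[[-0.1,0,0],[0,-3.25,0.163],1],[[-0.1,0,0],[0,-3.25,0.163],1],[[-0.1,0,0],[0,-3.25,0.163],1],[[-0.1,0,0],[0,-3.25,0.163],1],[[-0.1,0,0],[0,-3.25,0.163],1],[[-0.1,0,0],[0,-3.25,0.163],1],[[-0.1,0,0],[0,-3.25,0.163],1],[[-0.1,0,0],[0,-3.25,0.163],1],[[0,0,0],[0,0,0],1],[[0,0,0],[0,0,0],1]]'

```text
time_s: 24.38
ee_pos: [0.5644, -0.0381, 0.4901]
tcp_rot: [-3.084, 0.186, -0.004]
ft_force: [-0.7, -0.4, -0.1]
width: 0.0853
```

Run:
```python
from h import *
show()
samp(5)
```

```text
t24.38 p [ 0.5644 -0.0381  0.4901] axial -0.3mm rho 325.3mm posang 2.2 toolang 3.0 xtool.EX 1.0000 ztool.EX -0.0008 w 0.0853 F [-0.67 -0.4  -0.07] M [-0.109  0.065 -0.058] tau -0.041
j [-0.4   0.33  0.53  1.9  -0.26  0.97  0.13]
mean [-0.494 -0.792  0.095 -0.105  0.014 -0.024 -0.167] std [0.297 0.389 0.253 0.021 0.041 0.026 0.103]
```

Call:
apply_moves --motion '[[[-0.1,0,0],[0,-3.25,0.163],1],[[-0.1,0,0],[0,-3.25,0.163],1],[[-0.1,0,0],[0,-3.25,0.163],1],[[-0.1,0,0],[0,-3.25,0.163],1],[[-0.1,0,0],[0,-3.25,0.163],1],[[-0.1,0,0],[0,-3.25,0.163],1],[[-0.1,0,0],[0,-3.25,0.163],1],[[-0.1,0,0],[0,-3.25,0.163],1],[[-0.1,0,0],[0,-3.25,0.163],1],[[0,0,0],[0,0,0],1],[[0,0,0],[0,0,0],1],[[0,0,0],[0,0,0],1]]'

```text
time_s: 25.63
ee_pos: [0.5984, 0.2132, 0.3802]
tcp_rot: [2.286, -0.153, -0.069]
ft_force: [-0.1, -1.0, 0.3]
width: 0.0853
```

Run:
```python
from h import *
samp(5)
show()
s,R,p,q=rel(); a=-48.
goto(H+.276*(np.cos(np.radians(a))*np.array([0,0,1])-np.sin(np.radians(a))*EY),Rtool(a))
```

```text
mean [-0.021 -0.271 -0.06   0.732 -0.112  0.019 -0.785] std [0.26  0.52  0.797 0.044 0.02  0.016 0.231]
t25.88 p [0.5981 0.2133 0.3818] axial 1.4mm rho 324.5mm posang -48.1 toolang -48.6 xtool.EX 1.0000 ztool.EX -0.0037 w 0.0853 F [ 0.25  0.2  -0.75] M [ 0.747 -0.085 -0.031] tau -0.519
j [-0.99  0.73  0.72  1.77  0.31  1.21 -0.62]
turn [ 0.0099  0.0037 -0.006 ] shift cm (in current axes) [-0.12 -0.01  4.85] (in target axes) [-0.14  0.04  4.85]
```

Call:
apply_moves --motion '[[[0.01,0.003,-0.006],[-0.12,0,1.8],1],[[0,0,0],[0,0,2],1],[[0,0,0],[0,0,1.05],1],[[0,0,0],[0,0,0],1],[[0,0,0],[0,0,0],0.4],[[0,0,0],[0,0,0],0.2],[[0,0,0],[0,0,0],0],[[0,0,0],[0,0,0],0],[[0,0,0],[0,0,0],0],[[0,0,0],[0,0,0],0]]' --force 50

```text
time_s: 26.72
ee_pos: [0.5922, 0.1803, 0.3478]
tcp_rot: [2.299, -0.14, -0.065]
ft_force: [11.6, -0.5, 1.6]
width: 0.0122
```

Run:
```python
from h import *
show()
```

```text
t26.72 p [0.5922 0.1803 0.3478] axial -0.3mm rho 276.9mm posang -48.7 toolang -48.1 xtool.EX 1.0000 ztool.EX 0.0025 w 0.0122 F [11.61 -0.51  1.56] M [ 0.371 -2.25   2.323] tau -0.801
j [-0.96  0.76  0.72  1.84  0.32  1.1  -0.62]
```

Call:
apply_moves --motion '[[[0.03,0,0],[0,0.83,0.012],0],[[0.03,0,0],[0,0.83,0.012],0],[[0.03,0,0],[0,0.83,0.012],0]]'

```text
time_s: 26.97
ee_pos: [0.5904, 0.1625, 0.3667]
tcp_rot: [2.392, -0.148, -0.059]
ft_force: [2.1, 2.5, 2.5]
width: 0.0114
```

```bash
python3 lg.py 1 v
```

```text
t26.97 p [0.5904 0.1625 0.3667] axial 0.1mm rho 277.1mm posang -43.3 toolang -42.7 xtool.EX 1.0000 ztool.EX 0.0019 w 0.0114 F [2.11 2.54 2.48] M [ 0.69  -0.269 -0.068] tau -0.628
j [-0.92  0.69  0.7   1.86  0.29  1.06 -0.58]
```

Call:
apply_moves --motion '[[[0.03,0,0],[0,0.83,0.012],0],[[0.03,0,0],[0,0.83,0.012],0],[[0.03,0,0],[0,0.83,0.012],0]]'

```text
time_s: 27.22
ee_pos: [0.5879, 0.1436, 0.3831]
tcp_rot: [2.483, -0.153, -0.053]
ft_force: [0.9, 5.3, 5.3]
width: 0.0114
```

```bash
python3 lg.py 1 v
```

```text
t27.22 p [0.5879 0.1436 0.3831] axial 0.1mm rho 277.1mm posang -38.1 toolang -37.5 xtool.EX 1.0000 ztool.EX 0.0018 w 0.0114 F [0.89 5.34 5.28] M [ 0.598 -0.235 -0.175] tau -0.345
j [-0.88  0.64  0.68  1.87  0.26  1.03 -0.54]
```

Call:
apply_moves --motion '[[[0.03,0,0],[0,0.83,0.012],0],[[0.03,0,0],[0,0.83,0.012],0],[[0.03,0,0],[0,0.83,0.012],0]]'

```text
time_s: 27.47
ee_pos: [0.5854, 0.1235, 0.3977]
tcp_rot: [2.573, -0.159, -0.047]
ft_force: [0.5, 5.5, 6.9]
width: 0.0111
```

```bash
python3 lg.py 1
```

Call:
apply_moves --motion '[[[0.03,0,0],[0,0.83,0.012],0],[[0.03,0,0],[0,0.83,0.012],0],[[0.03,0,0],[0,0.83,0.012],0]]'

```text
time_s: 27.72
ee_pos: [0.5827, 0.1021, 0.4104]
tcp_rot: [2.663, -0.165, -0.04]
ft_force: [0.9, 5.8, 9.0]
width: 0.0112
```

```bash
python3 lg.py 1
```

Call:
apply_moves --motion '[[[0.03,0,0],[0,0.83,0.012],0],[[0.03,0,0],[0,0.83,0.012],0],[[0.03,0,0],[0,0.83,0.012],0]]'

```text
time_s: 27.97
ee_pos: [0.5799, 0.0796, 0.4211]
tcp_rot: [2.752, -0.171, -0.033]
ft_force: [-0.1, 4.4, 10.4]
width: 0.0111
```

```bash
python3 lg.py 1
```

Call:
apply_moves --motion '[[[0.03,0,0],[0,0.83,0.012],0],[[0.03,0,0],[0,0.83,0.012],0],[[0.03,0,0],[0,0.83,0.012],0]]'

```text
time_s: 28.22
ee_pos: [0.5769, 0.0563, 0.4298]
tcp_rot: [2.842, -0.177, -0.026]
ft_force: [-1.4, 4.3, 10.0]
width: 0.0108
```

```bash
python3 lg.py 1 v
```

```text
t28.22 p [0.5769 0.0563 0.4298] axial 0.2mm rho 277.5mm posang -17.4 toolang -16.9 xtool.EX 1.0000 ztool.EX 0.0008 w 0.0108 F [-1.37  4.3  10.  ] M [ 0.49   0.285 -0.272] tau -0.194
j [-0.65  0.45  0.57  1.92  0.06  0.91 -0.28]
```

Call:
apply_moves --motion '[[[0.03,0,0],[0,0.83,0],0],[[0.03,0,0],[0,0.83,0],0],[[0.03,0,0],[0,0.83,0],0]]'

```text
time_s: 28.47
ee_pos: [0.5738, 0.0323, 0.4363]
tcp_rot: [2.932, -0.183, -0.018]
ft_force: [-0.9, 3.8, 9.4]
width: 0.0113
```

```bash
python3 lg.py 1
```

Call:
apply_moves --motion '[[[0.03,0,0],[0,0.83,0],0],[[0.03,0,0],[0,0.83,0],0],[[0.03,0,0],[0,0.83,0],0]]'

```text
time_s: 28.72
ee_pos: [0.5707, 0.0078, 0.4406]
tcp_rot: [3.021, -0.189, -0.01]
ft_force: [-0.5, 3.2, 7.7]
width: 0.0112
```

```bash
python3 lg.py 1
```

Call:
apply_moves --motion '[[[0.03,0,0],[0,0.83,0.005],0],[[0.03,0,0],[0,0.83,0.005],0],[[0.03,0,0],[0,0.83,0.005],0]]'

```text
time_s: 28.97
ee_pos: [0.5675, -0.0169, 0.4426]
tcp_rot: [3.111, -0.195, -0.001]
ft_force: [-0.0, 2.8, 8.2]
width: 0.0112
```

```bash
python3 lg.py 1
```

Call:
apply_moves --motion '[[[0.03,0,0],[0,0.83,0.005],0],[[0.03,0,0],[0,0.83,0.005],0],[[0.03,0,0],[0,0.83,0.005],0]]'

```text
time_s: 29.22
ee_pos: [0.5643, -0.0417, 0.4424]
tcp_rot: [-3.07, 0.193, -0.008]
ft_force: [-0.7, 2.6, 8.4]
width: 0.0109
```

```bash
python3 lg.py 1 v
```

```text
t29.22 p [ 0.5643 -0.0417  0.4424] axial 0.1mm rho 277.9mm posang 3.3 toolang 3.7 xtool.EX 1.0000 ztool.EX 0.0008 w 0.0109 F [-0.69  2.59  8.37] M [ 0.555  0.032 -0.118] tau 0.273
j [-0.3   0.37  0.41  1.95 -0.27  0.87  0.14]
```

Call:
apply_moves --motion '[[[0.03,0,0],[0,0.83,0.01],0],[[0.03,0,0],[0,0.83,0.01],0],[[0.03,0,0],[0,0.83,0.01],0]]'

```text
time_s: 29.47
ee_pos: [0.5612, -0.0663, 0.44]
tcp_rot: [-2.981, 0.188, -0.016]
ft_force: [0.7, 1.1, 9.4]
width: 0.0104
```

```bash
python3 lg.py 1
```

Call:
apply_moves --motion '[[[0.03,0,0],[0,0.83,0.01],0],[[0.03,0,0],[0,0.83,0.01],0],[[0.03,0,0],[0,0.83,0.01],0]]'

```text
time_s: 29.72
ee_pos: [0.558, -0.0907, 0.4353]
tcp_rot: [-2.891, 0.182, -0.024]
ft_force: [-0.0, 0.9, 9.3]
width: 0.0111
```

```bash
python3 lg.py 1
```

Call:
apply_moves --motion '[[[0.03,0,0],[0,0.83,0.01],0],[[0.03,0,0],[0,0.83,0.01],0],[[0.03,0,0],[0,0.83,0.01],0]]'

```text
time_s: 29.97
ee_pos: [0.555, -0.1145, 0.4285]
tcp_rot: [-2.801, 0.177, -0.031]
ft_force: [-1.1, 0.8, 9.4]
width: 0.0108
```

```bash
python3 lg.py 1
```

Call:
apply_moves --motion '[[[0.03,0,0],[0,0.83,0.01],0],[[0.03,0,0],[0,0.83,0.01],0],[[0.03,0,0],[0,0.83,0.01],0]]'

```text
time_s: 30.22
ee_pos: [0.552, -0.1376, 0.4195]
tcp_rot: [-2.712, 0.171, -0.038]
ft_force: [-0.8, -0.1, 10.0]
width: 0.0109
```

```bash
python3 lg.py 1
```

Call:
apply_moves --motion '[[[0.03,0,0],[0,0.83,0.01],0],[[0.03,0,0],[0,0.83,0.01],0],[[0.03,0,0],[0,0.83,0.01],0]]'

```text
time_s: 30.47
ee_pos: [0.5492, -0.1599, 0.4085]
tcp_rot: [-2.622, 0.166, -0.045]
ft_force: [-0.1, 0.2, 9.2]
width: 0.0111
```

```bash
python3 lg.py 1
```

Call:
apply_moves --motion '[[[0.03,0,0],[0,0.83,0.01],0],[[0.03,0,0],[0,0.83,0.01],0],[[0.03,0,0],[0,0.83,0.01],0]]'

```text
time_s: 30.72
ee_pos: [0.5464, -0.181, 0.3954]
tcp_rot: [-2.532, 0.16, -0.052]
ft_force: [-1.0, -0.9, 10.7]
width: 0.0113
```

```bash
python3 lg.py 1 v; python3 fit.py log.jsonl | head -18
```

```text
t30.72 p [ 0.5464 -0.181   0.3954] axial 0.0mm rho 278.4mm posang 34.1 toolang 34.7 xtool.EX 1.0000 ztool.EX 0.0008 w 0.0113 F [-1.03 -0.88 10.68] M [0.467 0.08  0.036] tau 0.984
j [ 0.22  0.48  0.21  1.94 -0.78  1.09  0.79]
[[-43.295   1.      0.329  -3.716  -0.041   0.05 ]
 [-38.092   1.      1.005  -7.491  -0.014   0.265]
 [-32.93    1.      0.857  -8.789   0.045   0.283]
 [-27.757   1.      0.998 -10.723  -0.022   0.255]
 [-22.574   1.     -0.017 -11.267  -0.108  -0.113]
 [-17.394   1.      0.921 -10.763  -0.155   0.101]
 [-12.222   1.      1.561  -9.907  -0.334   0.1  ]
 [ -7.052   1.      2.167  -7.99   -0.466   0.136]
 [ -1.89    1.      2.478  -8.284  -0.541   0.148]
 [  3.255   1.      2.95   -8.221  -0.603   0.217]
 [  8.402   1.      2.582  -9.126  -0.709   0.008]
 [ 13.564   1.      3.087  -8.834  -0.758   0.1  ]
 [ 18.706   1.      3.595  -8.705  -0.833   0.167]
 [ 23.855   1.      3.826  -9.212  -0.885   0.18 ]
 [ 28.997   1.      4.635  -7.934  -0.947   0.343]
 [ 34.14    1.      5.163  -9.402  -1.008   0.43 ]]
fixed lever,D=.55 coef [-0.412  0.137] amp 0.434 heavy rel to grip a0=108.4 +-9.5 rms 0.116
fixed lever,D free coef [-0.875  0.174  0.978] amp 0.892 heavy rel to grip a0=101.3 +-5.5 rms 0.114Traceback (most recent call last):
  File "fit.py", line 20, in <module>
    X=np.array(X).T; b,res,_,_=np.linalg.lstsq(X,y,rcond=None); e=y-X@b; sg=np.sqrt(e@e/(n-len(b))); cov=np.linalg.inv(X.T@X)*sg**2
                                                                                                         ~~~~~~~~~~~~~^^^^^^^
    ainv = _umath_linalg.inv(a, signature=signature)
    raise LinAlgError("Singular matrix")
numpy.linalg.LinAlgError: Singular matrix
```

Call:
apply_moves --motion '[[[0.03,0,0],[0,0.83,0.01],0],[[0.03,0,0],[0,0.83,0.01],0],[[0.03,0,0],[0,0.83,0.01],0]]'

```text
time_s: 30.97
ee_pos: [0.5439, -0.2009, 0.3805]
tcp_rot: [-2.442, 0.155, -0.058]
ft_force: [-1.0, -0.3, 9.9]
width: 0.0109
```

```bash
python3 lg.py 1
```

Call:
apply_moves --motion '[[[0.03,0,0],[0,0.83,0.01],0],[[0.03,0,0],[0,0.83,0.01],0],[[0.03,0,0],[0,0.83,0.01],0]]'

```text
time_s: 31.22
ee_pos: [0.5415, -0.2194, 0.3639]
tcp_rot: [-2.353, 0.149, -0.063]
ft_force: [-0.9, -1.6, 10.3]
width: 0.011
```

```bash
python3 lg.py 1
```

Call:
apply_moves --motion '[[[0.03,0,0],[0,0.83,0.01],0],[[0.03,0,0],[0,0.83,0.01],0],[[0.03,0,0],[0,0.83,0.01],0]]'

```text
time_s: 31.47
ee_pos: [0.5393, -0.2364, 0.3457]
tcp_rot: [-2.263, 0.144, -0.069]
ft_force: [-0.0, -2.7, 10.7]
width: 0.0111
```

```bash
python3 lg.py 1
```

Call:
apply_moves --motion '[[[0.03,0,0],[0,0.83,0.01],0],[[0.03,0,0],[0,0.83,0.01],0],[[0.03,0,0],[0,0.83,0.01],0]]'

```text
time_s: 31.72
ee_pos: [0.5373, -0.2516, 0.326]
tcp_rot: [-2.173, 0.138, -0.074]
ft_force: [-1.2, -3.9, 10.9]
width: 0.0114
```

```bash
python3 lg.py 1
```

Call:
apply_moves --motion '[[[0.03,0,0],[0,0.83,0.01],0],[[0.03,0,0],[0,0.83,0.01],0],[[0.03,0,0],[0,0.83,0.01],0]]'

```text
time_s: 31.97
ee_pos: [0.5356, -0.265, 0.305]
tcp_rot: [-2.083, 0.133, -0.079]
ft_force: [-1.2, -4.3, 9.9]
width: 0.0106
```

```bash
python3 lg.py 1
```

Call:
apply_moves --motion '[[[0.03,0,0],[0,0.83,0.01],0],[[0.03,0,0],[0,0.83,0.01],0],[[0.03,0,0],[0,0.83,0.01],0]]'

```text
time_s: 32.22
ee_pos: [0.534, -0.2765, 0.2829]
tcp_rot: [-1.993, 0.127, -0.083]
ft_force: [-1.8, -4.8, 10.1]
width: 0.011
```

```bash
python3 lg.py 1 v
```

```text
t32.22 p [ 0.534  -0.2765  0.2829] axial -0.2mm rho 278.7mm posang 65.0 toolang 65.6 xtool.EX 1.0000 ztool.EX 0.0014 w 0.0110 F [-1.75 -4.8  10.11] M [ 0.51  -0.025  0.082] tau 1.457
j [ 0.54  0.76  0.07  1.88 -1.    1.44  1.15]
```

Call:
apply_moves --motion '[[[-0.03,0,0],[0,-0.83,0.01],0],[[-0.03,0,0],[0,-0.83,0.01],0],[[-0.03,0,0],[0,-0.83,0.01],0],[[-0.03,0,0],[0,-0.83,0.01],0]]'

```text
time_s: 32.55
ee_pos: [0.5358, -0.2616, 0.3107]
tcp_rot: [-2.122, 0.139, -0.076]
ft_force: [0.2, -4.5, 2.3]
width: 0.0108
```

```bash
python3 lg.py -1 v
```

```text
t32.55 p [ 0.5358 -0.2616  0.3107] axial -0.3mm rho 278.7mm posang 58.5 toolang 58.2 xtool.EX 1.0000 ztool.EX 0.0023 w 0.0108 F [ 0.17 -4.51  2.35] M [-0.863 -0.055 -0.193] tau 0.758
j [ 0.48  0.69  0.11  1.9  -0.97  1.35  1.09]
```

Call:
apply_moves --motion '[[[-0.03,0,0],[0,-0.83,0.01],0],[[-0.03,0,0],[0,-0.83,0.01],0],[[-0.03,0,0],[0,-0.83,0.01],0]]'

```text
time_s: 32.8
ee_pos: [0.5378, -0.2475, 0.3315]
tcp_rot: [-2.212, 0.144, -0.071]
ft_force: [0.6, -5.2, 2.0]
width: 0.0108
```

```bash
python3 lg.py -1
```

Call:
apply_moves --motion '[[[-0.03,0,0],[0,-0.83,0.01],0],[[-0.03,0,0],[0,-0.83,0.01],0],[[-0.03,0,0],[0,-0.83,0.01],0]]'

```text
time_s: 33.05
ee_pos: [0.5398, -0.2318, 0.3509]
tcp_rot: [-2.302, 0.149, -0.066]
ft_force: [0.8, -4.3, 1.5]
width: 0.0112
```

```bash
python3 lg.py -1
```

Call:
apply_moves --motion '[[[-0.03,0,0],[0,-0.83,0.01],0],[[-0.03,0,0],[0,-0.83,0.01],0],[[-0.03,0,0],[0,-0.83,0.01],0]]'

```text
time_s: 33.3
ee_pos: [0.5421, -0.2145, 0.3687]
tcp_rot: [-2.392, 0.155, -0.06]
ft_force: [-0.4, -4.3, 1.3]
width: 0.0111
```

```bash
python3 lg.py -1
```

Call:
apply_moves --motion '[[[-0.03,0,0],[0,-0.83,0.01],0],[[-0.03,0,0],[0,-0.83,0.01],0],[[-0.03,0,0],[0,-0.83,0.01],0]]'

```text
time_s: 33.55
ee_pos: [0.5445, -0.1956, 0.3848]
tcp_rot: [-2.482, 0.16, -0.054]
ft_force: [0.6, -5.0, 1.3]
width: 0.0111
```

```bash
python3 lg.py -1
```

Call:
apply_moves --motion '[[[-0.03,0,0],[0,-0.83,0.01],0],[[-0.03,0,0],[0,-0.83,0.01],0],[[-0.03,0,0],[0,-0.83,0.01],0]]'

```text
time_s: 33.8
ee_pos: [0.5471, -0.1754, 0.3991]
tcp_rot: [-2.571, 0.165, -0.048]
ft_force: [0.5, -4.5, 1.4]
width: 0.011
```

```bash
python3 lg.py -1 v; python3 fit.py log.jsonl|tail -30
```

```text
t33.80 p [ 0.5471 -0.1754  0.3991] axial 0.0mm rho 278.4mm posang 32.7 toolang 32.4 xtool.EX 1.0000 ztool.EX 0.0010 w 0.0110 F [ 0.51 -4.48  1.38] M [-0.821 -0.189 -0.176] tau -0.027
j [ 0.19  0.46  0.23  1.95 -0.76  1.06  0.76]
 [-22.574   1.     -0.017 -11.267  -0.108  -0.113]
 [-17.394   1.      0.921 -10.763  -0.155   0.101]
 [-12.222   1.      1.561  -9.907  -0.334   0.1  ]
 [ -7.052   1.      2.167  -7.99   -0.466   0.136]
 [ -1.89    1.      2.478  -8.284  -0.541   0.148]
 [  3.255   1.      2.95   -8.221  -0.603   0.217]
 [  8.402   1.      2.582  -9.126  -0.709   0.008]
 [ 13.564   1.      3.087  -8.834  -0.758   0.1  ]
 [ 18.706   1.      3.595  -8.705  -0.833   0.167]
 [ 23.855   1.      3.826  -9.212  -0.885   0.18 ]
 [ 28.997   1.      4.635  -7.934  -0.947   0.343]
 [ 34.14    1.      5.163  -9.402  -1.008   0.43 ]
 [ 39.291   1.      5.919  -7.988  -1.129   0.519]
 [ 44.427   1.      5.927  -8.543  -1.188   0.463]
 [ 49.576   1.      6.363  -9.002  -1.226   0.547]
 [ 54.708   1.      6.629  -9.555  -1.338   0.509]
 [ 59.845   1.      6.329  -8.793  -1.428   0.336]
 [ 6
[... 248 characters left out ...]
6]
 [ 37.877  -1.     -3.097  -4.063   0.196  -0.666]
 [ 32.746  -1.     -2.936  -3.528   0.256  -0.561]]
fixed lever,D=.55 coef [-0.367  0.311] amp 0.482 heavy rel to grip a0=130.3 +-5.0 rms 0.162
fixed lever,D free coef [-0.251  0.242  0.419] amp 0.348 heavy rel to grip a0=133.9 +-5.5 rms 0.130
lever free D=.55 coef [-0.312  0.368  0.028] amp 0.482 heavy rel to grip a0=139.7 +-5.1 rms 0.142
bias,D free coef [-0.652  0.149  0.415  0.357] amp 0.668 heavy rel to grip a0=102.9 +-7.4 rms 0.120
lever+Fr D=.55 coef [-0.369  0.371  0.032  0.007] amp 0.523 heavy rel to grip a0=135.2 +-12.1 rms 0.145
lever, D free coef [ 0.152 -0.906 -0.278 -0.667] amp 0.919 heavy rel to grip a0=-9.5 +-1.6 rms 0.055
```

Call:
apply_moves --motion '[[[-0.03,0,0],[0,-0.83,0.01],0],[[-0.03,0,0],[0,-0.83,0.01],0],[[-0.03,0,0],[0,-0.83,0.01],0]]'

```text
time_s: 34.05
ee_pos: [0.5499, -0.154, 0.4116]
tcp_rot: [-2.661, 0.171, -0.042]
ft_force: [1.8, -4.4, 1.6]
width: 0.0109
```

```bash
python3 lg.py -1
```

Call:
apply_moves --motion '[[[-0.03,0,0],[0,-0.83,0.01],0],[[-0.03,0,0],[0,-0.83,0.01],0],[[-0.03,0,0],[0,-0.83,0.01],0]]'

```text
time_s: 34.3
ee_pos: [0.5528, -0.1315, 0.4221]
tcp_rot: [-2.751, 0.176, -0.035]
ft_force: [0.9, -3.9, 0.2]
width: 0.0108
```

```bash
python3 lg.py -1
```

Call:
apply_moves --motion '[[[-0.03,0,0],[0,-0.83,0.01],0],[[-0.03,0,0],[0,-0.83,0.01],0],[[-0.03,0,0],[0,-0.83,0.01],0]]'

```text
time_s: 34.55
ee_pos: [0.5557, -0.1083, 0.4305]
tcp_rot: [-2.84, 0.182, -0.028]
ft_force: [1.8, -3.8, 0.3]
width: 0.011
```

```bash
python3 lg.py -1
```

Call:
apply_moves --motion '[[[-0.03,0,0],[0,-0.83,0.01],0],[[-0.03,0,0],[0,-0.83,0.01],0],[[-0.03,0,0],[0,-0.83,0.01],0]]'

```text
time_s: 34.8
ee_pos: [0.5588, -0.0844, 0.4368]
tcp_rot: [-2.929, 0.187, -0.021]
ft_force: [2.7, -3.8, 0.7]
width: 0.0109
```

```bash
python3 lg.py -1
```

Call:
apply_moves --motion '[[[-0.03,0,0],[0,-0.83,0.01],0],[[-0.03,0,0],[0,-0.83,0.01],0],[[-0.03,0,0],[0,-0.83,0.01],0]]'

```text
time_s: 35.05
ee_pos: [0.5619, -0.0601, 0.4408]
tcp_rot: [-3.019, 0.192, -0.013]
ft_force: [1.4, -4.7, -1.1]
width: 0.0107
```

```bash
python3 lg.py -1
```

Call:
apply_moves --motion '[[[-0.03,0,0],[0,-0.83,0.01],0],[[-0.03,0,0],[0,-0.83,0.01],0],[[-0.03,0,0],[0,-0.83,0.01],0]]'

```text
time_s: 35.3
ee_pos: [0.5651, -0.0355, 0.4427]
tcp_rot: [-3.108, 0.197, -0.004]
ft_force: [2.1, -3.6, -1.3]
width: 0.0111
```

```bash
python3 lg.py -1
```

Call:
apply_moves --motion '[[[-0.03,0,0],[0,-0.83,0.01],0],[[-0.03,0,0],[0,-0.83,0.01],0],[[-0.03,0,0],[0,-0.83,0.01],0]]'

```text
time_s: 35.55
ee_pos: [0.5683, -0.0109, 0.4424]
tcp_rot: [3.073, -0.195, -0.004]
ft_force: [2.8, -3.6, -0.3]
width: 0.011
```

```bash
python3 lg.py -1
```

Call:
apply_moves --motion '[[[-0.03,0,0],[0,-0.83,0.01],0],[[-0.03,0,0],[0,-0.83,0.01],0],[[-0.03,0,0],[0,-0.83,0.01],0]]'

```text
time_s: 35.8
ee_pos: [0.5714, 0.0137, 0.4398]
tcp_rot: [2.983, -0.189, -0.013]
ft_force: [3.3, -3.9, -2.2]
width: 0.0112
```

```bash
python3 lg.py -1
```

Call:
apply_moves --motion '[[[-0.03,0,0],[0,-0.83,0.01],0],[[-0.03,0,0],[0,-0.83,0.01],0],[[-0.03,0,0],[0,-0.83,0.01],0]]'

```text
time_s: 36.05
ee_pos: [0.5745, 0.0379, 0.435]
tcp_rot: [2.894, -0.183, -0.021]
ft_force: [3.6, -4.8, -1.4]
width: 0.0108
```

```bash
python3 lg.py -1
```

Call:
apply_moves --motion '[[[-0.03,0,0],[0,-0.83,0.01],0],[[-0.03,0,0],[0,-0.83,0.01],0],[[-0.03,0,0],[0,-0.83,0.01],0]]'

```text
time_s: 36.3
ee_pos: [0.5775, 0.0616, 0.4281]
tcp_rot: [2.804, -0.177, -0.029]
ft_force: [3.6, -4.9, -1.8]
width: 0.0111
```

```bash
python3 lg.py -1
```

Call:
apply_moves --motion '[[[-0.03,0,0],[0,-0.83,0.01],0],[[-0.03,0,0],[0,-0.83,0.01],0],[[-0.03,0,0],[0,-0.83,0.01],0]]'

```text
time_s: 36.55
ee_pos: [0.5805, 0.0845, 0.419]
tcp_rot: [2.715, -0.171, -0.036]
ft_force: [3.5, -4.4, -0.7]
width: 0.0111
```

```bash
python3 lg.py -1 v; cp log.jsonl log3.jsonl
cat > gfit.py <<'E'
from h import *
import json
np.set_printoptions(precision=3,suppress=True,linewidth=150)
OFF={'log1':29.,'log2':29.5,'log3':138.5}
import os
if os.path.exists('log4.jsonl'): OFF['log4']=float(open('off4').read())
rows=[]
for k,o in OFF.items():
  for l in open(k+'.jsonl'):
    s=json.loads(l)
    q=np.array(s['ee_pos'])-H; th=np.arctan2(q@-EY,q[2]); rad=q-(q@EX)*EX; rho=np.linalg.norm(rad); rad/=rho
    t=np.cross(EX,rad); F=-np.array(s['ft_force']);M=-np.array(s['torque'])@EX
    rows.append([th,s['dir'],F@t,F@rad,M,rho,th+np.radians(o),int(k[3])])
r=np.array(rows); th,dr,Ft,Fr,M,rho,I,lg=r.T
Mg=M-1.01*np.sin(th)-.02
S,C=np.sin(I),np.cos(I); n=len(th); one=np.ones(n)
def run(nm,y,X,sel=slice(None)):
    X=np.array(X).T[sel]; y=y[sel]; b=np.linalg.lstsq(X,y,rcond=None)[0]; e=y-X@b; sg=np.sqrt(e@e/(len(y)-len(b))); cov=np.linalg.inv(X.T@X)*sg**2
    A,B=b[:2]; amp=np.hypot(A,B); h=np.degrees(np.arctan2(-A,-B)); J=np.array([B,-A])/amp**2
    print('%-28s'%nm,b,'amp %.3f heavy-index h=%.1f +-%.1f rms %.3f'%(amp,h,np.degrees(np.sqrt(J@cov[:2,:2]@J)),sg)); return e
y=Mg+rho*Ft
run('fixed lever D=.55',y-.55*dr,[C,S])
run('fixed lever D free',y,[C,S,dr])
run('lever free D=.55',y-.55*dr,[C,S,-Ft])
run('+bias',y-.55*dr,[C,S,-Ft,one])
run('+bias+grav',y-.55*dr,[C,S,-Ft,one,np.sin(th),np.cos(th)])
run('+Fr',y-.55*dr,[C,S,-Ft,-Fr])
run('+all',y-.55*dr,[C,S,-Ft,-Fr,one,np.sin(th)])
run('fixed lever,Dfree,bias,grav',y,[C,S,dr,one,np.sin(th)])
e=run('Dfree lever.',y,[C,S,-Ft,dr])
for k in set(lg): run('only log%d lever .325 D=.55'%k,y+.048*Ft-.55*dr,[C,S],lg==k)
E
python3 gfit.py; python3 fit.py log3.jsonl | sed -n 18,36p
```

```text
t36.55 p [0.5805 0.0845 0.419 ] axial 0.2mm rho 277.4mm posang -23.7 toolang -24.2 xtool.EX 1.0000 ztool.EX 0.0011 w 0.0111 F [ 3.55 -4.42 -0.74] M [ 0.173 -0.837  0.196] tau -1.193
j [-0.74  0.5   0.61  1.91  0.16  0.95 -0.4 ]
fixed lever D=.55            [-0.005 -0.441] amp 0.441 heavy-index h=0.6 +-4.9 rms 0.264
fixed lever D free           [-0.009 -0.371  0.339] amp 0.372 heavy-index h=1.4 +-3.6 rms 0.165
lever free D=.55             [-0.043 -0.459  0.044] amp 0.461 heavy-index h=5.3 +-3.1 rms 0.172
+bias                        [-0.045 -0.421  0.043 -0.032] amp 0.423 heavy-index h=6.1 +-3.5 rms 0.171
+bias+grav                   [-0.04  -0.426  0.044 -0.029  0.024 -0.006] amp 0.427 heavy-index h=5.3 +-3.7 rms 0.173
+Fr                          [-0.071 -0.43   0.042 -0.007] amp 0.436 heavy-index h=9.4 +-4.4 rms 0.170
+all                         [-0.063 -0.415  0.043 -0.007 -0.023  0.032] amp 0.420 heavy-index h=8.7 +-4.7 rms 0.171
fixed lever,Dfree,bias,grav  [-0.017 -0.289  0.339 -0.067 -0.006] amp 0.290 heavy-index h=3.3 +-5.0 rms 0.161
Dfree lever.                 [-0.02  -0.3
[... 598 characters left out ...]
.     -0.327  -5.026   0.007  -0.084]
 [ 53.291  -1.     -1.399  -5.236   0.108  -0.282]
 [ 48.154  -1.     -1.613  -4.113   0.089  -0.361]
 [ 43.012  -1.     -2.222  -3.908   0.153  -0.466]
 [ 37.877  -1.     -3.097  -4.063   0.196  -0.666]
 [ 32.746  -1.     -2.936  -3.528   0.256  -0.561]
 [ 27.611  -1.     -2.894  -3.334   0.309  -0.497]
 [ 22.484  -1.     -3.411  -1.678   0.394  -0.555]
 [ 17.35   -1.     -3.307  -1.366   0.36   -0.56 ]
 [ 12.227  -1.     -3.181  -1.414   0.393  -0.491]
 [  7.099  -1.     -4.559   0.521   0.383  -0.884]
 [  1.974  -1.     -3.384   1.14    0.353  -0.587]
 [ -3.152  -1.     -3.216   0.522   0.392  -0.501]
 [ -8.29   -1.     -3.082   2.691   0.331  -0.525]
```

Call:
apply_moves --motion '[[[0.03,0,0],[0,0.83,0.012],0],[[0.03,0,0],[0,0.83,0.012],0],[[0.03,0,0],[0,0.83,0.012],0],[[0.03,0,0],[0,0.83,0.012],0],[[0.03,0,0],[0,0.83,0.012],0],[[0.03,0,0],[0,0.83,0.012],0],[[0.03,0,0],[0,0.83,0.012],0],[[0.03,0,0],[0,0.83,0.012],0],[[0.03,0,0],[0,0.83,0.012],0]]'

```text
time_s: 37.3
ee_pos: [0.5715, 0.0148, 0.4397]
tcp_rot: [2.991, -0.186, -0.012]
ft_force: [5.4, -0.6, -5.7]
width: 0.0111
```

```bash
rm -f log.jsonl; echo 138.5 > off4; python3 lg.py 1 v
```

```text
t37.30 p [0.5715 0.0148 0.4397] axial 0.0mm rho 277.7mm posang -8.5 toolang -8.3 xtool.EX 1.0000 ztool.EX 0.0017 w 0.0111 F [ 5.45 -0.57 -5.67] M [ 0.291 -1.075  0.118] tau -0.158
j [-0.51  0.4   0.5   1.94 -0.06  0.88 -0.13]
```

Call:
apply_moves --motion '[[[0.03,0,0],[0,0.83,0.012],0],[[0.03,0,0],[0,0.83,0.012],0],[[0.03,0,0],[0,0.83,0.012],0]]'

```text
time_s: 37.55
ee_pos: [0.5683, -0.0097, 0.4423]
tcp_rot: [3.08, -0.192, -0.003]
ft_force: [4.6, 0.8, -5.8]
width: 0.0108
```

```bash
python3 lg.py 1
```

Call:
apply_moves --motion '[[[0.03,0,0],[0,0.83,0.012],0],[[0.03,0,0],[0,0.83,0.012],0],[[0.03,0,0],[0,0.83,0.012],0]]'

```text
time_s: 37.8
ee_pos: [0.5652, -0.0343, 0.4428]
tcp_rot: [-3.102, 0.194, -0.006]
ft_force: [4.1, 0.8, -4.0]
width: 0.0114
```

```bash
python3 lg.py 1
```

Call:
apply_moves --motion '[[[0.03,0,0],[0,0.83,0.012],0],[[0.03,0,0],[0,0.83,0.012],0],[[0.03,0,0],[0,0.83,0.012],0]]'

```text
time_s: 38.05
ee_pos: [0.562, -0.0589, 0.441]
tcp_rot: [-3.012, 0.189, -0.014]
ft_force: [4.4, 1.9, -4.2]
width: 0.0112
```

```bash
python3 lg.py 1
```

Call:
apply_moves --motion '[[[0.03,0,0],[0,0.83,0.012],0],[[0.03,0,0],[0,0.83,0.012],0]]'

```text
time_s: 38.22
ee_pos: [0.56, -0.0751, 0.4386]
tcp_rot: [-2.953, 0.185, -0.019]
ft_force: [4.0, 1.1, -3.8]
width: 0.0108
```

```bash
python3 lg.py 1
```

Call:
apply_moves --motion '[[[0.03,0,0],[0,0.83,0.012],0],[[0.03,0,0],[0,0.83,0.012],0]]'

```text
time_s: 38.38
ee_pos: [0.5579, -0.0912, 0.4353]
tcp_rot: [-2.893, 0.182, -0.024]
ft_force: [3.5, 0.8, -2.0]
width: 0.0112
```

```bash
python3 lg.py 1
```

Call:
apply_moves --motion '[[[0.03,0,0],[0,0.83,0.012],0],[[0.03,0,0],[0,0.83,0.012],0]]'

```text
time_s: 38.55
ee_pos: [0.5559, -0.1071, 0.4309]
tcp_rot: [-2.833, 0.178, -0.029]
ft_force: [3.8, 1.1, -1.5]
width: 0.0111
```

```bash
python3 lg.py 1
```

Call:
apply_moves --motion '[[[0.03,0,0],[0,0.83,0.012],0],[[0.03,0,0],[0,0.83,0.012],0]]'

```text
time_s: 38.72
ee_pos: [0.5539, -0.1227, 0.4256]
tcp_rot: [-2.774, 0.174, -0.034]
ft_force: [3.5, 2.8, -1.6]
width: 0.0109
```

```bash
python3 lg.py 1
```

Call:
apply_moves --motion '[[[0.03,0,0],[0,0.83,0.012],0],[[0.03,0,0],[0,0.83,0.012],0]]'

```text
time_s: 38.88
ee_pos: [0.552, -0.1379, 0.4194]
tcp_rot: [-2.714, 0.171, -0.039]
ft_force: [2.8, 0.9, -0.3]
width: 0.0111
```

```bash
python3 lg.py 1
```

Call:
apply_moves --motion '[[[0.03,0,0],[0,0.83,0.012],0],[[0.03,0,0],[0,0.83,0.012],0]]'

```text
time_s: 39.05
ee_pos: [0.5501, -0.1528, 0.4123]
tcp_rot: [-2.654, 0.167, -0.043]
ft_force: [3.0, -0.3, -0.1]
width: 0.0107
```

```bash
python3 lg.py 1
```

Call:
apply_moves --motion '[[[0.03,0,0],[0,0.83,0.012],0],[[0.03,0,0],[0,0.83,0.012],0],[[0.03,0,0],[0,0.83,0.012],0]]'

```text
time_s: 39.3
ee_pos: [0.5473, -0.1742, 0.3999]
tcp_rot: [-2.564, 0.162, -0.05]
ft_force: [2.0, 1.2, 0.2]
width: 0.0109
```

```bash
python3 lg.py 1
```

Call:
apply_moves --motion '[[[0.03,0,0],[0,0.83,0.012],0],[[0.03,0,0],[0,0.83,0.012],0],[[0.03,0,0],[0,0.83,0.012],0]]'

```text
time_s: 39.55
ee_pos: [0.5447, -0.1945, 0.3857]
tcp_rot: [-2.475, 0.156, -0.056]
ft_force: [1.9, 0.2, 1.4]
width: 0.011
```

```bash
python3 lg.py 1 v; cp log.jsonl log4.jsonl; python3 gfit.py
```

```text
t39.55 p [ 0.5447 -0.1945  0.3857] axial 0.0mm rho 278.5mm posang 37.6 toolang 38.0 xtool.EX 1.0000 ztool.EX 0.0008 w 0.0110 F [1.87 0.16 1.45] M [-0.703 -0.233 -0.211] tau 1.000
j [ 0.26  0.5   0.19  1.94 -0.82  1.12  0.85]
fixed lever D=.55            [ 0.008 -0.448] amp 0.448 heavy-index h=-1.0 +-4.3 rms 0.256
fixed lever D free           [-0.026 -0.362  0.348] amp 0.363 heavy-index h=4.1 +-3.5 rms 0.169
lever free D=.55             [-0.034 -0.462  0.043] amp 0.463 heavy-index h=4.2 +-2.9 rms 0.176
+bias                        [-0.04  -0.415  0.043 -0.038] amp 0.417 heavy-index h=5.5 +-3.4 rms 0.175
+bias+grav                   [-0.036 -0.419  0.043 -0.034  0.02  -0.007] amp 0.420 heavy-index h=4.9 +-3.6 rms 0.177
+Fr                          [-0.044 -0.45   0.042 -0.004] amp 0.452 heavy-index h=5.6 +-3.3 rms 0.176
+all                         [-0.043 -0.415  0.042 -0.004 -0.037  0.03 ] amp 0.417 heavy-index h=6.0 +-3.8 rms 0.176
fixed lever,Dfree,bias,grav  [-0.038 -0.294  0.35  -0.052 -0.016] amp 0.296 heavy-index h=7.5 +-4.9 rms 0.167
Dfree lever.                 [-0.03  -0.393  0.015  0.411] amp 0.395 heavy-index h=4.4 +-3.2 rms 0.167
only log1 lever .325 D=.55   [-0.112 -0.425] amp 0.439 heavy-index h=14.7 +-8.8 rms 0.196
only log2 lever .325 D=.55   [-0.052 -0.435] amp 0.438 heavy-index h=6.8 +-9.2 rms 0.184
only log3 lever .325 D=.55   [-0.029 -0.473] amp 0.474 heavy-index h=3.5 +-3.8 rms 0.148
only log4 lever .325 D=.55   [ 0.049 -0.358] amp 0.362 heavy-index h=-7.8 +-25.8 rms 0.220
```

Call:
apply_moves --motion '[[[-0.01,0,0],[0,-0.28,0],0],[[0,0,0],[0,0,0],0],[[0,0,0],[0,0,0],0],[[0,0,0],[0,0,0],0],[[0,0,0],[0,0,0],0],[[0,0,0],[0,0,0],0]]'

```text
time_s: 40.05
ee_pos: [0.5454, -0.1926, 0.3872]
tcp_rot: [-2.49, 0.157, -0.051]
ft_force: [-1.0, -5.8, 3.8]
width: 0.011
```

Run:
```python
from h import *
show()
for n in ('scene','top'):
    im,_=vision.get_image(n); cv2.imwrite(f'pics/{n}5.png',im[:,:,::-1])
    if n=='scene':
        c=vision.calibration(n)
        for a in (165,170,175,180,185):
            r=np.radians(a); print(a,[((w2px(c,H+.006*EX+rr*(np.cos(r)*np.array([0,0,1])-np.sin(r)*EY))-[200,150])*4.5).round().tolist() for rr in (.13,.11)])
        cv2.imwrite('pics/scene5z.png',cv2.resize(im[:,:,::-1][150:280,200:370],None,fx=4.5,fy=4.5,interpolation=cv2.INTER_CUBIC))
show()
```

```text
t40.05 p [ 0.5454 -0.1926  0.3872] axial 0.5mm rho 278.5mm posang 37.1 toolang 37.1 xtool.EX 1.0000 ztool.EX -0.0018 w 0.0110 F [-1.   -5.84  3.75] M [-1.065 -0.05  -0.227] tau 0.364
j [ 0.25  0.5   0.2   1.94 -0.81  1.12  0.83]
165 [[199.0, 420.0], [204.0, 401.0]]
170 [[213.0, 431.0], [215.0, 410.0]]
175 [[227.0, 441.0], [227.0, 419.0]]
180 [[241.0, 450.0], [239.0, 426.0]]
185 [[255.0, 457.0], [251.0, 433.0]]
t40.15 p [ 0.5454 -0.1926  0.3872] axial 0.5mm rho 278.5mm posang 37.1 toolang 37.1 xtool.EX 1.0000 ztool.EX -0.0019 w 0.0112 F [-0.16 -6.24  2.53] M [-1.037 -0.038 -0.236] tau 0.070
j [ 0.25  0.5   0.2   1.94 -0.81  1.12  0.83]
```

View pics/scene5z.png

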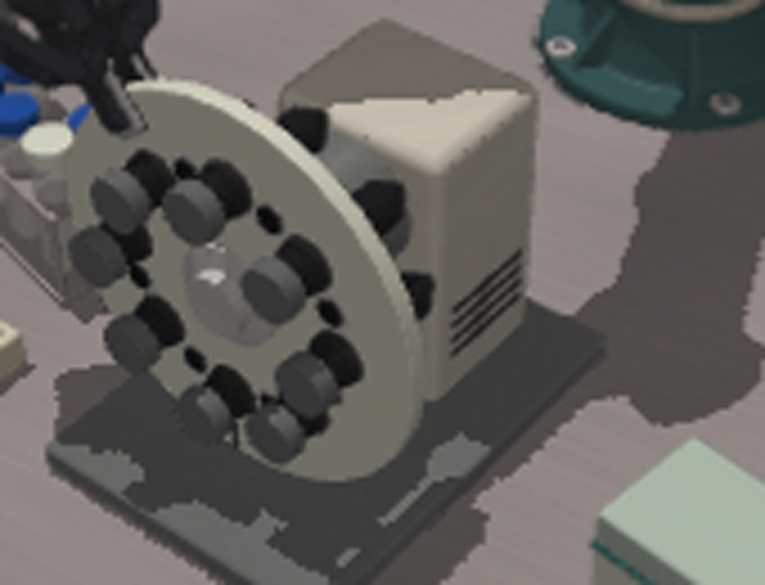

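View pics/top5.png

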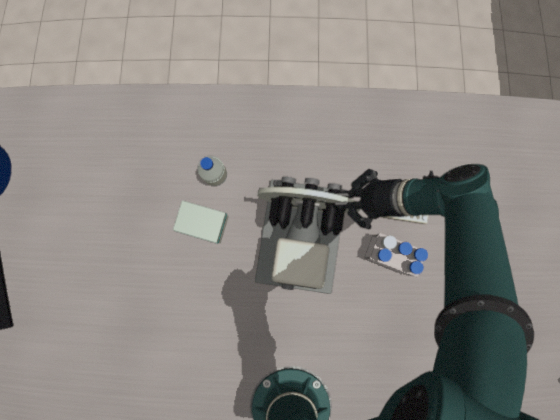

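Run:
```python
from h import *
c=vision.calibration('scene'); T=np.array(c['pose'])
for Hh in (H,np.array([.566,-.028,.165])):
  for f in ('scene0','scene5'):
    g=cv2.cvtColor(cv2.imread(f'pics/{f}.png'),cv2.COLOR_BGR2GRAY).astype(np.float32)
    a=np.arange(0,360,.5); ar=np.radians(a); pr=[]
    for rr in (.118,.121,.124,.127):
        W=Hh+.006*EX+rr*(np.outer(np.cos(ar),[0,0,1])-np.outer(np.sin(ar),EY)); u=w2px(c,W).astype(np.float32)
        pr.append(cv2.remap(g,u[None,:,0],u[None,:,1],cv2.INTER_CUBIC)[0])
    pr=np.array(pr)
    lo,hi=((15,45) if f=='scene0' else (150,205)); k=(a>=lo)&(a<=hi)
    for p in pr: print(f,a[k][np.argmin(p[k])],p[k][::4].round().astype(int).tolist())
```

```text
scene0 29.0 [104, 104, 104, 105, 104, 108, 81, 26, 85, 108, 105, 106, 105, 105, 104, 104]
scene0 29.0 [104, 104, 104, 105, 104, 106, 91, 28, 85, 108, 105, 105, 105, 105, 105, 105]
scene0 29.0 [105, 102, 104, 104, 105, 108, 89, 28, 91, 104, 104, 104, 103, 105, 105, 105]
scene0 29.0 [128, 112, 123, 130, 132, 133, 110, 24, 84, 121, 127, 123, 111, 109, 108, 115]
scene5 177.5 [109, 109, 109, 97, 49, 56, 65, 68, 69, 71, 69, 58, 48, 61, 48, 118, 93, 62, 54, 53, 54, 54, 54, 53, 58, 93, 110, 109]
scene5 177.5 [110, 108, 108, 90, 55, 53, 57, 58, 60, 65, 64, 55, 55, 83, 50, 109, 94, 86, 68, 55, 48, 54, 50, 54, 92, 111, 109, 109]
scene5 177.5 [111, 113, 110, 85, 54, 53, 54, 54, 55, 59, 58, 52, 76, 80, 44, 107, 112, 106, 91, 69, 63, 54, 66, 93, 114, 110, 109, 109]
scene5 177.5 [109, 124, 106, 81, 54, 54, 54, 54, 55, 56, 56, 50, 114, 75, 47, 107, 112, 108, 104, 98, 82, 93, 91, 107, 106, 106, 111, 107]
scene0 28.0 [104, 104, 105, 105, 104, 100, 54, 39, 111, 105, 105, 106, 105, 104, 105, 105]
scene0 28.0 [104, 104, 104, 104, 104, 113, 51, 44, 100, 105, 105, 104, 105, 105, 105, 105]
scene0 28.5 [105, 104, 106, 106, 107, 106, 63, 39, 107, 105, 107, 106, 105, 104, 105, 105]
scene0 28.0 [124, 131, 142, 147, 154, 159, 53, 53, 131, 139, 147, 137, 117, 118, 127, 126]
scene5 178.5 [109, 109, 109, 110, 56, 56, 55, 64, 65, 70, 75, 60, 53, 52, 48, 94, 110, 66, 59, 51, 51, 54, 54, 54, 54, 67, 103, 109]
scene5 178.5 [109, 108, 109, 109, 54, 55, 53, 56, 55, 59, 69, 56, 51, 78, 47, 92, 106, 89, 76, 59, 53, 53, 53, 51, 65, 105, 111, 109]
scene5 178.5 [106, 111, 112, 107, 53, 55, 54, 53, 53, 53, 61, 56, 53, 109, 42, 82, 109, 111, 98, 82, 61, 52, 57, 71, 103, 111, 110, 109]
scene5 178.5 [93, 108, 104, 92, 55, 55, 55, 54, 54, 53, 56, 55, 69, 103, 39, 98, 110, 106, 111, 96, 91, 82, 87, 100, 112, 107, 109, 114]
```

Call:
apply_moves --motion '[[[0,0,0],[0,0,0],0],[[0,0,0],[0,0,0],0],[[0,0,0],[0,0,0],0],[[0,0,0],[0,0,0],0],[[0,0,0],[0,0,0],0],[[0,0,0],[0,0,0],0]]'

```text
time_s: 40.65
ee_pos: [0.5454, -0.1926, 0.3872]
tcp_rot: [-2.49, 0.157, -0.051]
ft_force: [-1.4, -5.9, 2.8]
width: 0.0112
```

```bash
sed -i "s/'log3':138.5/'log3':140.2/" gfit.py; echo 140.2 > off4; python3 gfit.py | head -7
python3 - <<'E'
from h import *
show(); print(np.abs(bot.read_state()['joint_velocities']).max())
bot.job_done()
E
```

```text
fixed lever D=.55            [ 0.016 -0.451] amp 0.452 heavy-index h=-2.0 +-4.2 rms 0.257
fixed lever D free           [-0.02  -0.365  0.348] amp 0.365 heavy-index h=3.1 +-3.5 rms 0.169
lever free D=.55             [-0.026 -0.466  0.043] amp 0.466 heavy-index h=3.1 +-2.8 rms 0.176
+bias                        [-0.033 -0.412  0.043 -0.044] amp 0.413 heavy-index h=4.6 +-3.4 rms 0.175
+bias+grav                   [-0.029 -0.415  0.043 -0.034  0.02  -0.015] amp 0.416 heavy-index h=4.0 +-3.6 rms 0.177
+Fr                          [-0.036 -0.454  0.043 -0.004] amp 0.455 heavy-index h=4.6 +-3.3 rms 0.176
+all                         [-0.037 -0.411  0.042 -0.004 -0.044  0.032] amp 0.413 heavy-index h=5.1 +-3.8 rms 0.176
t40.65 p [ 0.5454 -0.1926  0.3872] axial 0.5mm rho 278.5mm posang 37.1 toolang 37.1 xtool.EX 1.0000 ztool.EX -0.0019 w 0.0112 F [-1.4  -5.89  2.79] M [-0.978 -0.049 -0.26 ] tau 0.094
j [ 0.25  0.5   0.2   1.94 -0.81  1.12  0.83]
0.0010240520803115837
the job is handed in; nothing more can be done
```

I turned the drum by its rim in both directions, with two re-grips, and worked out the heavy side from the wrist forces. I then brought that side to the bottom and handed in at 40.7 s, with the rim still gripped.

**Where the heavy side is:** it sits about 3–5° beyond the index line, in the direction of growing drum angle, give or take about 4°. At the end the index line was near 178° in the scene picture. That puts the heavy side at roughly 181–183°, within a few degrees of straight down.

**Last checks:**
- **Grip and motion:** the rim was held at 50 N with the fingers 11 mm apart. The arm was still, with joint speeds around 0.001 rad/s.
- **Bystanders:** none had visibly moved in the final top picture, though the arm partly hid the foam rack.

**What disagreed:**
- **Torque scale:** taken at face value, the wrist moment gave a drag of about 0.3 N m instead of 0.55. Fitting the sensor's lever arm to the known drag gave a load pull of 0.41–0.47 N m, which is in the stated range. I also corrected for the gripper's own weight, measured in free air.
- **Spread of the estimate:** one fit with neither correction put the heavy side 2° before the index line. The first sweep alone gave about 15° beyond it, give or take 9°.
- **Drum angle:** the final index angle in the picture was about 2° more than the angle carried along by the grip. I used the picture.

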